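Measure hatching eggs and book in the setter tray

TASK

Measure the width of every egg in the yellow tray with the bench caliper, in the order brown, cream, white (skip any that is missing): stand the egg blunt end down in the cradle, let go, slide the jaw by its red post gently shut until the spring anvil has clearly given by a few millimetres and hold it there for a moment, open it again, and set the egg gently blunt end down into any free pocket of the blue tray. When all are there, pick up the scanner and hold its reading point steady on the middle of the blue tray's label for a good second, with the scanner level and clear of tray and eggs. Finally put the scanner back upright in the middle of its black mat, lying along the mat, and leave the caliper fully open and the amber bottle, jar and glass dish undisturbed.

Things in the scene. Friction and masses are not known exactly. Their poses are not given: they have to be found in the camera images.
- egg_tray: Yellow plastic tray block on the bench, 200 x 76 x 25 mm high, fixed, with three square pockets (through holes 26 x 26 mm) in a row along its x axis at -64, 0 and +64 mm; the eggs to be measured stand in it blunt end down. Origin: centre of its underside; z up.
- setter_tray: Blue plastic incubator (setter) tray block, 260 x 76 x 25 mm high, fixed, with three square pockets (through holes 26 x 26 mm) in a row along its x axis, 64 mm apart, and a white paper label with black bars at its +x end. Origin: centre of its underside; z up.
- label (a point): Centre of the white barcode label (52 x 60 mm, lying flat, face up) on the blue tray's top, 99 mm from the tray's centre along its x axis, 26 mm above the bench.
- setter_tray_pocket0 (a point): Centre of the mouth of pocket 0 of the blue tray (pocket 0 at -94 mm, 1 at -30 mm, 2 at +34 mm along the tray's x axis), 25 mm above the bench. A standing egg's widest part comes 16 to 20 mm above this point.
- setter_tray_pocket1 (a point): Centre of the mouth of pocket 1 of the blue tray (pocket 0 at -94 mm, 1 at -30 mm, 2 at +34 mm along the tray's x axis), 25 mm above the bench. A standing egg's widest part comes 16 to 20 mm above this point.
- setter_tray_pocket2 (a point): Centre of the mouth of pocket 2 of the blue tray (pocket 0 at -94 mm, 1 at -30 mm, 2 at +34 mm along the tray's x axis), 25 mm above the bench. A standing egg's widest part comes 16 to 20 mm above this point.
- egg_brown: The brown egg; origin: centre of its widest part (rigid, upright 54 mm tall, 45 mm across at the widest, which is 22.5 mm above its blunt bottom; about 40 to 80 g). z points to its pointed end. Absent in some starts (None).
- egg_cream: The cream egg; origin: centre of its widest part (rigid, upright 58 mm tall, 48 mm across at the widest, which is 24.0 mm above its blunt bottom; about 40 to 80 g). z points to its pointed end. Absent in some starts (None).
- egg_white: The white egg; origin: centre of its widest part (rigid, upright 51 mm tall, 42 mm across at the widest, which is 21.0 mm above its blunt bottom; about 40 to 80 g). z points to its pointed end. Absent in some starts (None).
- caliper: Bench caliper screwed to the bench: grey base 270 x 80 mm with steel rails; its x axis is the measuring direction, origin under the centre of the egg cradle, z up. From -x to +x: grey housing with dial (top 68 mm high, x -86 to -60 mm), spring-loaded anvil face (x -27 mm), black egg cradle (x 0), moving jaw face, carriage with red thumb post. The base reaches from x -90 to +180 mm.
- cradle_top (a point): Centre of the mouth of the black rubber cradle, a 44 x 44 mm block with a 26 x 26 mm square hole, 32 mm above the bench; an egg stands in it blunt end down with its widest part 16 to 20 mm above this point. The cradle floats +-14 mm along the caliper's x on a very weak spring (40 N/m), so that an egg pushed by the jaw reaches the anvil.
- jaw: Moving jaw: steel face plate (32 mm wide, 22 to 64 mm above the bench) and an aluminium carriage with the red thumb post. Its origin coincides with the caliper's origin when fully open (jaw face then at caliper x = +50 mm) and moves along the caliper's -x, by at most 44 mm, as the jaw is slid shut towards the anvil. Stays where it is left; about 1 N of friction.
- thumb_post (a point): Point on the red thumb post of the moving jaw, 60 mm above the bench, 13 mm below the post's top. The post is 16 mm (along caliper x) by 24 mm (across) and stands free from 31 to 73 mm height; 62 mm beyond the jaw face. Grip it from above and slide it.
- anvil: Spring-loaded anvil: steel face plate (32 mm wide, 34 to 64 mm above the bench) facing the jaw, on a plunger in the housing. Its origin coincides with the caliper's origin when relaxed (face at caliper x = -27 mm) and moves along the caliper's -x, by at most 12 mm, as an egg presses it back (600 N/m). The caliper registers an egg at about 1.2 N, 2 mm.
- scanner_mat: Black rubber mat 170 x 75 x 3 mm, fixed, the scanner's place. Origin: centre of its underside.
- scanner: Label scanner: wide black foot 105 x 58 x 8 mm, on it a grey grip body 105 x 30 mm, z 8 to 44 mm (both x -60 to +45 mm), orange trigger patch on top, raised black head at the +x end (x 35 to 75 mm, 32 mm wide, z 20 to 48 mm). 130 to 210 g, centre of mass at about x 0. Origin: under the middle of the foot; x forward, z up. Grip the grey body across, from above.
- window (a point): The scanner's red window, under the nose of the black head (scanner x +74, z +19 mm). The beam leaves it forward and 45 degrees down in the scanner's x-z plane.
- read_spot (a point): The scanner's reading point, fixed to the scanner: 140 mm from the window along the beam (scanner x +173, z -80 mm). A label is read when this point lies on it.
- reagent: Amber bottle, 70 mm across, 170 mm tall, bystander.
- jar: White jar, 60 mm across, 85 mm tall, bystander.
- dish: Shallow glass dish, 70 mm across, 16 mm high, bystander.
Mind the look-alikes: they are no part of the job. What is shaped like the egg_cream but purple or turquoise is not meant. Several things have the shape of the scanner; the one meant has the colours described above.

How it is judged:
By the outcome, as a careful person would: the job done as asked, in the order asked, and still so for the second after the job is handed in, with the robot touching nothing.
Of egg_brown, egg_cream, egg_white only 2 to 3 are there at a start; the rules pass over those that are not, and their reading is None.
At some moment in a run one of scanner may be knocked a few centimetres aside while the robot is not near it.
It also fails if it takes over 210 s, if anything falls off the work surface, if the arm or the gripper's body presses on something with over 40 N, if the wrist force passes 120 N, or if a joint passes its speed limit or range.

ROBOT

A 6-joint arm with a two-finger parallel gripper is mounted at the origin on the work surface. World frame = base frame: x ahead of the robot, y to its left, z up, the work surface at z = 0. Lengths are in m, angles in degrees, forces in N, time in s.
With the tool pointing down it reaches from about 0.425 to 0.95 m from the base axis. Payload 14.7 kg.
Tool frame: the origin (TCP) lies at the very end of the fingers, on their centre line; the grasp point (between the pads) lies 19 mm behind it; z points along the fingers, y is the line along which they close (so a half turn about z gives the same grasp; the last joint's range is limited). The gripper opens to 85 mm and grips with 20 to 120 N. Pads are 22 mm wide; open, the fingers measure 114 mm over their backs; the gripper's body (76 mm by 85 mm) begins 54 mm behind the grasp point. The pads swing forward as they close: fully open they stand 13 mm farther back than shut.
Start: joints at [71.643, 27.513, 91.461, -0, 61.026, -2.67], TCP at [0.176, 0.626, 0.231] pointing down, gripper open.
Joint ranges: [-157.49, 157.49], [-46.99, 117.5], [13.45, 153.17], [-89.5, 269.5], [5.16, 153.95], [-167.48, 167.48]. Speed limits (degrees/s): [108.29, 108.29, 136.94, 172.46, 172.46, 172.46].

INTERFACE

Orientations are given as [roll, pitch, yaw] about the fixed x, y, z axes, in that order (R = Rz(yaw) Ry(pitch) Rx(roll)).
In Python, from plant import env gives the robot as it stands.
- The arm moves only by the shell command python3 -m jog 'ROWS' [FORCE]. ROWS is text: rows parted by semicolons, each of 7 numbers parted by spaces: the shift along the tool's x, y, z scaled (see below), then the turn, a rotation vector about the tool's x, y, z scaled (see below), then the opening, from -1 (shut) to 1 (fully open). A call has exactly 8 rows; each row shifts and turns the commanded pose from where the row before left it, along the tool's axes as they then stand; what a row does not reach is not made up. The controller multiplies each number of a shift by 5 cm and each number of a turn by 0.1 rad. A row lasts 1/10 s, in which the tool goes at most 50 mm and 8.59 degrees, less where a joint would pass 70% of its speed; a pose out of reach is approached as far as the arm can. A call with a number of a shift or a turn outside -1 to 1 is refused whole. A call with a gripper value outside its range is refused whole. The fingers move at their own pace and stop on an object; FORCE is the grip in N (left out, the last holds). Time passes only in rows, so rows that do not move let the fingers close, or fill a call up. It gives the time, the measured TCP pose, the force, the opening and the grip force at its end, in the units of the state.
- env.get_obs(): the state, without advancing time (a new reading comes with each control period).
- env.snapshot(name): name is "scene" or "top" or "wrist"; returns a dict with "image" (480x640x3 uint8, red, green, blue), "camera_matrix" (3x3 intrinsics, pixels), "extrinsics" (4x4, takes a point from camera to world coordinates); the wrist camera has in their place "tool_from_camera" (4x4, takes a point from camera to tool coordinates, whose origin is the TCP and whose axes are the flange's). Camera axes: x right, y down, z forward; pixel columns grow to the right and rows downward; lengths in m; the calibration is good to about 2 mm. A picture is of the moment at which its call begins: read the wrist's pose just before it. There is no depth.
- env.job_done(): hands the job in; it is judged then, once.
Trained networks look in the newest picture that a camera, given by its name, has taken for a name from the list of things; names that differ only in an ending like _2 or _b are one class to them, and where a whole thing is asked for, a point or a joint stands for the part that bears it (a point fixed in the world has none). Each returns a list of dicts, best first, with "p" (0 to 1); they miss things now and then, are a little off and sometimes report something else, mostly with a low value. They report only what shows in the picture. A call takes as long as a camera call. They do not tell look-alikes from the thing itself.
- env.cut_out(target, camera): "mask" (480x640 bool, what is visible of it).
- env.mark_of(target, camera): "location" ([x, y, z] in m, in the coordinates of the camera as it stood for that picture, good to about 4 mm: a listed point, or the origin of a listed thing).
The state is a dict: "clock": time; "joint_pos": joint angles; "joint_velocities": joint speeds; "effort": joint torques, N m; "eef_pos": TCP position; "orientation": TCP orientation; "wrist_force": force on the tool from outside, world axes, zero at the start; "torque": the same for the moment, N m; "gripper_width": finger opening in m; "gripper_force": force on a finger pad.
Only numpy, scipy, OpenCV 4.12 (cv2) and the standard library are available. Lean on these libraries where they do the work, as an engineer would, in place of code of your own. Each camera call takes 0.05 s, during which the arm holds its last target. There are 200 camera calls.

## Working session

There is one attempt and no reset: what is moved stays moved. The work goes in short steps, Python scripts to look and compute and a shell command to move; the robot and the scene stay as the last step left them, time stands still between calls to the robot, and variables do not carry over. Pictures are saved under pics/ and viewed, at most 17 in all, crops included, and the job is handed in when it is done.

```bash
ls; mkdir -p pics
python3 - <<'E'
from plant import env
import cv2,numpy as np
o=env.get_obs();print(o)
ims=[]
for n in("scene","top"):
    s=env.snapshot(n);ims.append(s);cv2.imwrite(f"pics/{n}0.png",s["image"][:,:,::-1])
    E=s["extrinsics"];print(n,np.round(E,3).tolist(),np.round(s["camera_matrix"],1).tolist())
    for t in "egg_tray setter_tray label setter_tray_pocket0 setter_tray_pocket2 egg_brown egg_cream egg_white caliper cradle_top jaw thumb_post scanner_mat scanner read_spot window reagent jar dish".split():
        for d in env.mark_of(t,n)[:4]:
            print(n,t,round(d["p"],2),np.round((E@np.r_[d["location"],1])[:3],3))
E
```

```text
pics
{'clock': 0.0, 'joint_pos': array([ 7.16437221e+01,  2.75504850e+01,  9.14966418e+01, -7.20174855e-05,
        6.10268128e+01, -2.66860681e+00]), 'joint_velocities': array([ 0.04422792,  0.10114661,  0.07066403,  0.03747495,  0.00954784,
       -0.11338485]), 'effort': array([-6.83324397e-03, -9.50625730e+01, -4.30166101e+01, -5.24889238e-04,
        1.25033932e-02, -4.58121417e-05]), 'eef_pos': array([0.1755792 , 0.62537051, 0.23064646]), 'orientation': array([-1.79926138e+02, -3.37967068e-03,  1.64312362e+02]), 'wrist_force': array([ 0.35828713, -0.40396327, -0.19177991]), 'torque': array([-0.00119392, -0.02289175, -0.0386045 ]), 'gripper_force': 0.0, 'gripper_width': 0.08503689699887429}
scene [[-0.762, 0.481, -0.432, 1.1], [0.647, 0.577, -0.499, 0.537], [0.009, -0.66, -0.751, 0.951], [0.0, 0.0, 0.0, 1.0]] [[496.0, 0.0, 320.2], [0.0, 496.0, 229.6], [0.0, 0.0, 1.0]]
scene egg_tray 0.69 [ 0.521 -0.295  0.002]
scene egg_tray 0.64 [ 0.771 -0.051 -0.   ]
scene setter_tray 0.93 [0.53  0.302 0.004]
scene setter_tray 0.69 [ 0.759 -0.171  0.005]
scene setter_tray 0.5 [ 0.55  -0.106  0
[... 2331 characters left out ...]
p caliper 0.82 [0.547 0.06  0.001]
top cradle_top 0.87 [0.544 0.062 0.032]
top thumb_post 0.71 [0.628 0.062 0.063]
top scanner_mat 0.78 [ 0.546 -0.101 -0.002]
top scanner_mat 0.67 [ 0.586 -0.288  0.043]
top scanner_mat 0.55 [0.497 0.308 0.026]
top scanner_mat 0.53 [ 0.607 -0.109  0.021]
top scanner 0.91 [ 0.539 -0.099  0.004]
top window 0.79 [ 0.286 -0.098  0.023]
top window 0.6 [ 0.609 -0.116  0.023]
top window 0.23 [0.438 0.312 0.023]
top reagent 0.72 [ 0.532  0.303 -0.   ]
top reagent 0.55 [0.744 0.223 0.004]
top jar 0.64 [ 0.46  -0.307  0.044]
top jar 0.63 [ 0.774 -0.055  0.001]
top dish 0.94 [ 0.752 -0.165  0.003]
top dish 0.41 [ 0.545  0.062 -0.   ]
top dish 0.18 [ 0.52  -0.299  0.042]
```

View pics/top0.png

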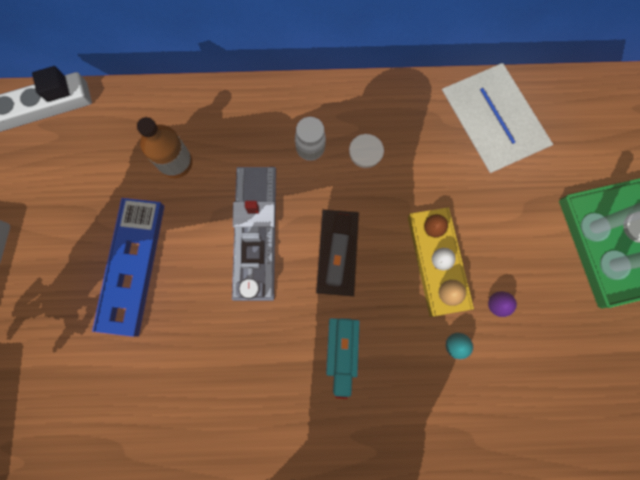

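View pics/scene0.png

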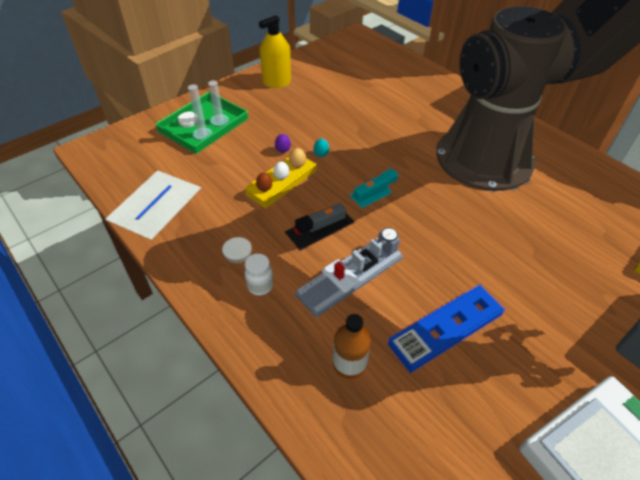

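```bash
cat > h.py <<'E'
from plant import env
import numpy as np, cv2
from scipy.spatial.transform import Rotation as R
def pose():
    o=env.get_obs();T=np.eye(4);T[:3,:3]=R.from_euler("xyz",o["orientation"],degrees=True).as_matrix();T[:3,3]=o["eef_pos"];return o,T
def st():
    o=env.get_obs();print("t%.1f"%o["clock"],np.round(o["eef_pos"]*1000,1),np.round(o["orientation"],1),"F",np.round(o["wrist_force"],1),"w%.1f"%(o["gripper_width"]*1e3),"gf%.1f"%o["gripper_force"])
def look(names,cam="wrist",save=None,n=2):
    _,T=pose();s=env.snapshot(cam)
    E=T@s["tool_from_camera"] if cam=="wrist" else s["extrinsics"]
    if save: cv2.imwrite(f"pics/{save}.png",s["image"][:,:,::-1])
    for t in names.split():
        for d in env.mark_of(t,cam)[:n]: print(cam,t,round(d["p"],2),np.round((E@np.r_[d["location"],1])[:3]*1000,1))
    return s,E
E
python3 -m jog '0 0 0 0 0 -0.92 1;0 0 0 0 0 -0.92 1;0 0 0 0 0 -0.9 1;-1 -1 0 0 0 0 1;-1 -1 0 0 0 0 1;-1 -1 0 0 0 0 1;-1 -1 0 0 0 0 1;-1 -1 0 0 0 0 1' 20
```

```text
clock: 2.8
eef_pos: [0.3537, 0.4476, 0.2315]
orientation: [180.0, 0.0, -180.0]
wrist_force: [1.0, 0.7, 0.4]
gripper_width: 0.0855
gripper_force: 0.0
```

```bash
python3 -m jog '-0.55 -0.8 0 0 0 0 1;-0.55 -0.8 0 0 0 0 1;-0.55 -0.8 0 0 0 0 1;-0.55 -0.8 0 0 0 0 1;-0.55 -0.8 0 0 0 0 1;-0.55 -0.8 0 0 0 0 1;-0.55 -0.8 0 0 0 0 1;-0.55 -0.8 0 0 0 0 1' 20 >/dev/null
python3 -m jog '-0.5 -0.7 0 0 0 0 1;0 -0.6 0 0 0 0 1;0 0 0 0 0 0 1;0 0 0 0 0 0 1;0 0 0 0 0 0 1;0 0 0 0 0 0 1;0 0 0 0 0 0 1;0 0 0 0 0 0 1'
python3 - <<'E'
from h import *
s,_=look("caliper cradle_top thumb_post jaw",save="w1")
st()
print(np.round(s["tool_from_camera"],3).tolist(),s["camera_matrix"].tolist())
E
```

```text
clock: 4.4
eef_pos: [0.5975, 0.0648, 0.2314]
orientation: [180.0, 0.0, -179.9]
wrist_force: [-0.8, 1.6, 0.3]
gripper_width: 0.0859
gripper_force: 0.0
wrist caliper 0.65 [773.1 -54.7   3.9]
wrist caliper 0.6 [545.8  61.6   2.5]
wrist thumb_post 0.87 [628.3  59.7  57.7]
t4.7 [597.6  64.2 231.3] [-180.    0. -180.] F [-0.3  0.5 -0.1] w85.3 gf0.0
[[0.0, -0.955, -0.297, 0.075], [1.0, 0.0, 0.001, -0.001], [-0.001, -0.297, 0.955, -0.144], [0.0, 0.0, 0.0, 1.0]] [[391.53409714824573, 0.0, 320.91998318198955], [0.0, 391.53409714824573, 234.25763499142025], [0.0, 0.0, 1.0]]
```

View pics/w1.png

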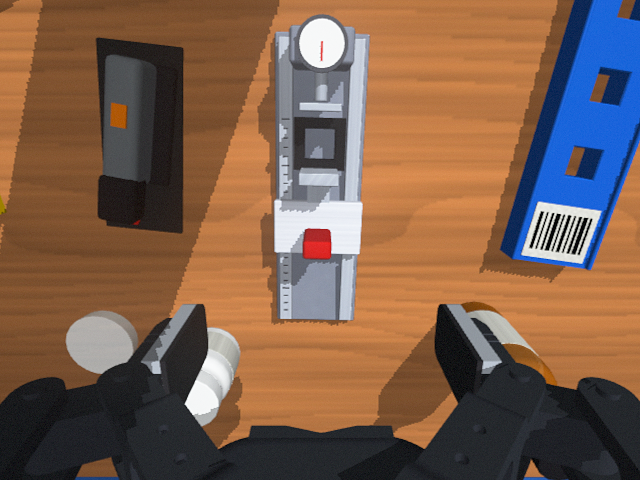

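```bash
cat >> h.py <<'E'
def px(E,s,u,v,z):
    d=E[:3,:3]@np.linalg.inv(s["camera_matrix"])@[u,v,1];p=E[:3,3];return np.round((p+d*(z/1e3-p[2])/d[2])*1000,1)
E
python3 - <<'E'
from h import *
s,E=look("cradle_top scanner window scanner_mat label setter_tray_pocket2")
for n,u,v,z in [("cradle",320,143.5,32),("cradleTL",295,119,32),("cradleTR",345,119,32),("posttopBL",304,258,73),("posttopBR",331,257,73),("postTL",304,229,73),("postTR",330,229,73),("base L",280,320,12),("base R",353,320,12),("baseTL",277,35,12),("baseTR",368,35,12),("cradlehole",321,144,32)]: print(n,px(E,s,u,v,z))
E
```

```text
wrist cradle_top 0.3 [537.2 298.1  -0.9]
wrist scanner 0.63 [ 538.1 -100.4    4.3]
wrist window 0.91 [ 612.6 -112.9   26.6]
wrist label 0.55 [631.2 290.2  27. ]
wrist label 0.48 [ 615.9 -111.9   24.6]
wrist setter_tray_pocket2 0.76 [503.7 303.6  25.9]
wrist setter_tray_pocket2 0.65 [564.2 300.   21.2]
cradle [548.2  62.4  32. ]
cradleTL [528.1  41.4  32. ]
cradleTR [528.1  83.4  32. ]
posttopBL [637.3  49.3  73. ]
posttopBR [636.4  71.6  73. ]
postTL [612.4  49.6  73. ]
postTR [612.4  70.5  73. ]
base L [729.4  20.7  12. ]
base R [729.4  96.8  12. ]
baseTL [460.8  26.3  12. ]
baseTR [460.8 102.6  12. ]
cradlehole [548.6  63.3  32. ]
```

```bash
python3 -m jog '-0.63 -0.07 0 0 0 0 1;0 0 0.8 0 0 0 1;0 0 0.8 0 0 0 1;0 0 0.8 0 0 0 1;0 0 0.8 0 0 0 1;0 0 0.4 0 0 0 1;0 0 0.18 0 0 0 1;0 0 0 0 0 0 1' 30
python3 -m jog '0 0 0 0 0 0 -1;0 0 0 0 0 0 -1;0 0 0 0 0 0 -1;0 0 0 0 0 0 -1;0 0 0 0 0 0 -1;0 0 0 0 0 0 -1;0 0 0 0 0 0 -1;0 0 0 0 0 0 -1' 30
```

```text
clock: 5.8
eef_pos: [0.6286, 0.0606, 0.0414]
orientation: [-180.0, -0.1, -180.0]
wrist_force: [-0.8, -0.1, -0.3]
gripper_width: 0.0857
gripper_force: 0.0
clock: 6.6
eef_pos: [0.6298, 0.0611, 0.0432]
orientation: [180.0, 0.1, 180.0]
wrist_force: [-1.2, 5.2, 7.0]
gripper_width: 0.0235
gripper_force: 30.3
```

```bash
python3 -m jog '-0.1 0 0 0 0 0 -1;-0.1 0 0 0 0 0 -1;-0.1 0 0 0 0 0 -1;-0.1 0 0 0 0 0 -1;-0.1 -0.01 0 0 0 0 -1;0 0 0 0 0 0 -1;0 0 0 0 0 0 -1;0 0 0 0 0 0 -1' 30
python3 -m jog '-0.03 0 0 0 0 0 -1;-0.02 0 0 0 0 0 -1;-0.02 0 0 0 0 0 -1;0 0 0 0 0 0 -1;0 0 0 0 0 0 -1;0 0 0 0 0 0 -1;0 0 0 0 0 0 -1;0 0 0 0 0 0 -1' 30
python3 -m jog '-0.02 0 0 0 0 0 -1;0 0 0 0 0 0 -1;0 0 0 0 0 0 -1;0 0 0 0 0 0 -1;0 0 0 0 0 0 -1;0 0 0 0 0 0 -1;0 0 0 0 0 0 -1;0 0 0 0 0 0 -1' 30
```

```text
clock: 7.4
eef_pos: [0.6551, 0.0605, 0.0432]
orientation: [180.0, 0.1, 180.0]
wrist_force: [-0.0, 4.2, 5.5]
gripper_width: 0.0233
gripper_force: 30.2
clock: 8.2
eef_pos: [0.6583, 0.0604, 0.0432]
orientation: [180.0, 0.1, 180.0]
wrist_force: [0.8, 2.8, 7.7]
gripper_width: 0.0234
gripper_force: 30.3
clock: 9.0
eef_pos: [0.6593, 0.0604, 0.0432]
orientation: [180.0, 0.1, 180.0]
wrist_force: [0.7, 3.5, 7.5]
gripper_width: 0.0235
gripper_force: 30.3
```

```bash
for i in 1; do python3 -m jog '-0.02 0 0 0 0 0 -1;0 0 0 0 0 0 -1;0 0 0 0 0 0 -1;0 0 0 0 0 0 -1;0 0 0 0 0 0 -1;0 0 0 0 0 0 -1;0 0 0 0 0 0 -1;0 0 0 0 0 0 -1' 30; done
python3 -m jog '-0.03 0 0 0 0 0 -1;0 0 0 0 0 0 -1;0 0 0 0 0 0 -1;0 0 0 0 0 0 -1;0 0 0 0 0 0 -1;0 0 0 0 0 0 -1;0 0 0 0 0 0 -1;0 0 0 0 0 0 -1' 30
```

```text
clock: 9.8
eef_pos: [0.6595, 0.0604, 0.0432]
orientation: [180.0, 0.0, 180.0]
wrist_force: [-4.2, 2.3, 11.0]
gripper_width: 0.0238
gripper_force: 30.8
clock: 10.6
eef_pos: [0.6595, 0.0604, 0.0431]
orientation: [180.0, -0.1, 180.0]
wrist_force: [-11.5, 2.1, 18.5]
gripper_width: 0.0236
gripper_force: 31.6
```

```bash
python3 -m jog '0 0 0 0 0 0 1;0 0 0 0 0 0 1;0 0 0 0 0 0 1;0 0 0 0 0 0 1;0 0 -0.9 0 0 0 1;0 0 -0.9 0 0 0 1;0 0 -0.9 0 0 0 1;0 0 -0.9 0 0 0 1' 20
python3 -m jog '0.35 -0.9 0 0 0 0 1;0.35 -0.9 0 0 0 0 1;0.35 -0.9 0 0 0 0 1;0.35 -0.9 0 0 0 0 1;0.35 -0.9 0 0 0 0 1;0.35 -0.9 0 0 0 0 1;0.35 -0.9 0 0 0 0 1;0.35 -0.9 0 0 0 0 1' 20 >/dev/null
python3 -m jog '0 0 0 0 0 0 1;0 0 0 0 0 0 1;0 0 0 0 0 0 1;0 0 0 0 0 0 1;0 0 0 0 0 0 1;0 0 0 0 0 0 1;0 0 0 0 0 0 1;0 0 0 0 0 0 1'
python3 - <<'E'
from h import *
look("egg_brown egg_cream egg_white egg_tray",save="w2")
st()
E
```

```text
clock: 11.4
eef_pos: [0.6609, 0.06, 0.224]
orientation: [-180.0, -0.0, -180.0]
wrist_force: [0.4, 1.2, -0.9]
gripper_width: 0.0857
gripper_force: 0.0
clock: 13.0
eef_pos: [0.5213, -0.2997, 0.2223]
orientation: [-180.0, 0.0, -180.0]
wrist_force: [-0.5, 0.5, 0.5]
gripper_width: 0.0852
gripper_force: 0.0
wrist egg_brown 0.66 [ 584.7 -287.5   45.6]
wrist egg_cream 0.96 [ 439.2 -401.2   27.9]
wrist egg_cream 0.73 [ 529.  -297.3   42.8]
wrist egg_white 0.95 [ 522.9 -296.8   40.5]
wrist egg_tray 0.67 [ 5.233e+02 -2.959e+02 -4.000e-01]
t13.2 [ 521.2 -299.9  222.3] [ 180.   -0. -180.] F [ 0.1 -0.  -0.6] w85.3 gf0.0
```

View pics/w2.png

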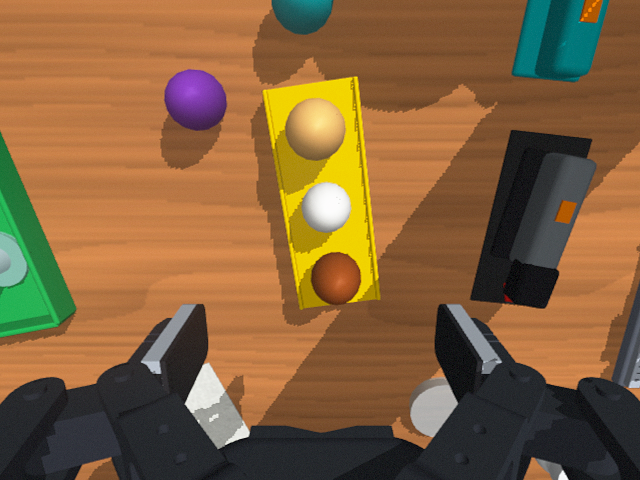

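```bash
python3 -m jog '-0.65 0.13 0 0 0 0 1;-0.65 0.13 0 0 0 0 1;0 0 0.9 0 0 0 1;0 0 0.9 0 0 0 1;0 0 0.9 0 0 0 1;0 0 0.7 0 0 0 1;0 0 0.3 0 0 0 1;0 0 0.14 0 0 0 1' 20
python3 -m jog '0 0 0 0 0 0 1;0 0 0 0 0 0 -1;0 0 0 0 0 0 -1;0 0 0 0 0 0 -1;0 0 0 0 0 0 -1;0 0 0 0 0 0 -1;0 0 0 0 0 0 -1;0 0 0 0 0 0 -1' 20
python3 -m jog '0 0 0 0 0 0 -1;0 0 0 0 0 0 -1;0 0 -0.04 0 0 0 -1;0 0 -0.1 0 0 0 -1;0 0 -0.2 0 0 0 -1;0 0 -0.4 0 0 0 -1;0 0 -0.6 0 0 0 -1;0 0 -0.8 0 0 0 -1' 20
python3 - <<'E'
from h import *
st();look("egg_brown",save="w3")
E
```

```text
clock: 14.05
eef_pos: [0.5857, -0.2867, 0.0291]
orientation: [179.9, -0.1, -180.0]
wrist_force: [-0.2, -0.3, 0.3]
gripper_width: 0.0853
gripper_force: 0.0
clock: 14.85
eef_pos: [0.5869, -0.2873, 0.0316]
orientation: [-179.9, 0.1, -180.0]
wrist_force: [-0.1, -0.2, 8.4]
gripper_width: 0.0433
gripper_force: 19.3
clock: 15.65
eef_pos: [0.5852, -0.2864, 0.1378]
orientation: [179.9, -0.1, -180.0]
wrist_force: [1.3, 0.0, -1.0]
gripper_width: 0.0438
gripper_force: 20.6
t15.7 [ 585.2 -286.4  137.8] [ 1.799e+02 -1.000e-01 -1.800e+02] F [ 1.3  0.  -1. ] w43.8 gf20.6
wrist egg_brown 0.89 [ 583.4 -289.9  150. ]
```

```bash
python3 -m jog '0.09 0.6 0 0 0 0 -1;0.09 0.9 0 0 0 0 -1;0.09 0.98 0 0 0 0 -1;0.09 0.98 0 0 0 0 -1;0.09 0.98 0 0 0 0 -1;0.09 0.98 0 0 0 0 -1;0.1 0.9 0 0 0 0 -1;0.1 0.66 0 0 0 0 -1' 20
python3 -m jog '0 0 0.4 0 0 0 -1;0 0 0.4 0 0 0 -1;0 0 0.4 0 0 0 -1;0 0 0.3 0 0 0 -1;0 0 0.15 0 0 0 -1;0 0 0 0 0 0 -1;0 0 0 0 0 0 -1;0 0 0 0 0 0 -1' 20
python3 - <<'E'
from h import *
st();look("egg_brown cradle_top",save="w4")
E
```

```text
clock: 16.55
eef_pos: [0.5485, 0.0647, 0.1377]
orientation: [180.0, 0.0, -179.9]
wrist_force: [-0.3, -1.3, -0.0]
gripper_width: 0.0437
gripper_force: 20.6
clock: 17.35
eef_pos: [0.5497, 0.0621, 0.0557]
orientation: [180.0, 0.1, -180.0]
wrist_force: [0.1, -0.4, -0.6]
gripper_width: 0.0434
gripper_force: 20.7
t17.4 [549.7  62.1  55.7] [ 1.8e+02  1.0e-01 -1.8e+02] F [ 0.1 -0.4 -0.6] w43.4 gf20.7
wrist egg_brown 0.91 [553.   59.8  70.4]
wrist egg_brown 0.67 [ 540.2 -101.6    4.7]
```

View pics/w4.png

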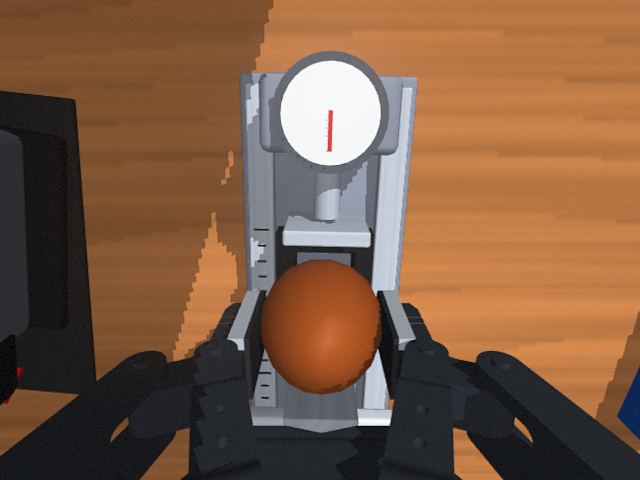

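```bash
python3 -m jog '0.02 0.01 0.08 0 0 0 -1;0 0 0.08 0 0 0 -1;0 0 0.06 0 0 0 -1;0 0 0.05 0 0 0 -1;0 0 0.03 0 0 0 -1;0 0 0.02 0 0 0 -1;0 0 0 0 0 0 -1;0 0 0 0 0 0 -1' 20
```

```text
clock: 18.3
eef_pos: [0.5484, 0.0626, 0.039]
orientation: [180.0, 0.0, -180.0]
wrist_force: [-0.1, 0.4, 3.0]
gripper_width: 0.0436
gripper_force: 20.9
```

```bash
python3 -m jog '0 0 0 0 0 0 1;0 0 0 0 0 0 1;0 0 0 0 0 0 1;0 0 0 0 0 0 1;0 0 -0.3 0 0 0 1;0 0 -0.6 0 0 0 1;0 0 -0.8 0 0 0 1;0 0 -0.6 0 0 0 1' 20
python3 -m jog '-0.55 -0.01 0 0 0 0 1;-0.55 -0.01 0 0 0 0 1;-0.55 -0.01 0 0 0 0 1;-0.57 -0.01 0 0 0 0 1;0 0 0 0 0 0 1;0 0 0 0 0 0 1;0 0 0 0 0 0 1;0 0 0 0 0 0 1' 20
python3 - <<'E'
from h import *
st();look("egg_brown thumb_post",save="w5")
E
```

```text
clock: 19.1
eef_pos: [0.5482, 0.0626, 0.1556]
orientation: [180.0, 0.0, -180.0]
wrist_force: [0.4, -0.2, -0.7]
gripper_width: 0.0852
gripper_force: 0.0
clock: 19.9
eef_pos: [0.6582, 0.0607, 0.1538]
orientation: [-180.0, -0.0, -180.0]
wrist_force: [-0.4, -1.4, -0.8]
gripper_width: 0.0853
gripper_force: 0.0
t19.9 [658.2  60.7 153.8] [-180.   -0. -180.] F [-0.4 -1.4 -0.8] w85.3 gf0.0
wrist egg_brown 0.57 [548.   60.7  52.1]
```

View pics/w5.png

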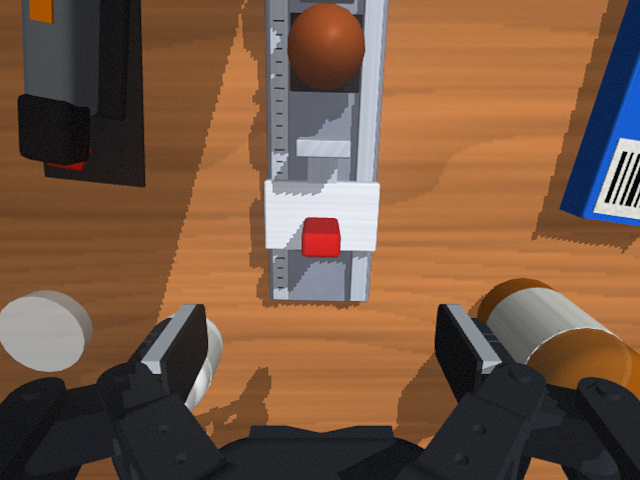

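```bash
python3 -m jog '-0.02 0 0.6 0 0 0 1;0 0 0.8 0 0 0 1;0 0 0.5 0 0 0 1;0 0 0.24 0 0 0 1;0 0 0.08 0 0 0 1;0 0 0 0 0 0 -1;0 0 0 0 0 0 -1;0 0 0 0 0 0 -1' 30 >/dev/null
python3 -m jog '0 0 0 0 0 0 -1;0 0 0 0 0 0 -1;0 0 0 0 0 0 -1;0 0 0 0 0 0 -1;0 0 0 0 0 0 -1;0 0 0 0 0 0 -1;0 0 0 0 0 0 -1;0 0 0 0 0 0 -1' 30
python3 -m jog '0.06 0 0 0 0 0 -1;0.06 0 0 0 0 0 -1;0.06 0 0 0 0 0 -1;0.06 0 0 0 0 0 -1;0.06 0 0 0 0 0 -1;0.04 0.01 0 0 0 0 -1;0.04 0 0 0 0 0 -1;0 0 0 0 0 0 -1' 30
python3 -m jog '0.02 0 0 0 0 0 -1;0.02 0 0 0 0 0 -1;0.02 0 0 0 0 0 -1;0.02 0 0 0 0 0 -1;0.02 0 0 0 0 0 -1;0.02 0 0 0 0 0 -1;0.02 0 0 0 0 0 -1;0.02 0 0 0 0 0 -1' 30
python3 -m jog '0.02 0 0 0 0 0 -1;0.02 0 0 0 0 0 -1;0.02 0 0 0 0 0 -1;0.02 0 0 0 0 0 -1;0.02 0 0 0 0 0 -1;0 0 0 0 0 0 -1;0 0 0 0 0 0 -1;0 0 0 0 0 0 -1' 30
python3 - <<'E'
from h import *
st();look("anvil",cam="top",save="t6")
for i in range(4): st()
E
```

```text
clock: 21.65
eef_pos: [0.6606, 0.0604, 0.0438]
orientation: [-180.0, 0.1, 180.0]
wrist_force: [-1.5, -2.4, 7.6]
gripper_width: 0.0235
gripper_force: 30.9
clock: 22.45
eef_pos: [0.6416, 0.0609, 0.0438]
orientation: [-180.0, 0.1, 180.0]
wrist_force: [-0.0, -2.5, 7.9]
gripper_width: 0.0239
gripper_force: 31.0
clock: 23.25
eef_pos: [0.6341, 0.0611, 0.0438]
orientation: [180.0, 0.1, 180.0]
wrist_force: [0.6, -0.9, 6.6]
gripper_width: 0.0236
gripper_force: 30.8
clock: 24.05
eef_pos: [0.6289, 0.0612, 0.0438]
orientation: [180.0, 0.1, 180.0]
wrist_force: [-0.2, 0.6, 8.1]
gripper_width: 0.0238
gripper_force: 30.9
t24.1 [628.9  61.2  43.8] [1.8e+02 1.0e-01 1.8e+02] F [-0.2  0.6  8.1] w23.8 gf30.9
t24.1 [628.9  61.2  43.8] [1.8e+02 1.0e-01 1.8e+02] F [-0.5  0.6  6.8] w23.3 gf30.9
t24.1 [628.9  61.2  43.8] [1.8e+02 1.0e-01 1.8e+02] F [-0.5  0.6  6.8] w23.3 gf30.9
t24.1 [628.9  61.2  43.8] [1.8e+02 1.0e-01 1.8e+02] F [-0.5  0.6  6.8] w23.3 gf30.9
t24.1 [628.9  61.2  43.8] [1.8e+02 1.0e-01 1.8e+02] F [-0.5  0.6  6.8] w23.3 gf30.9
```

```bash
python3 -m jog '0.015 0 0 0 0 0 -1;0.015 0 0 0 0 0 -1;0.015 0 0 0 0 0 -1;0.015 0 0 0 0 0 -1;0.015 0 0 0 0 0 -1;0.01 0 0 0 0 0 -1;0 0 0 0 0 0 -1;0 0 0 0 0 0 -1' 30
python3 -m jog '0 0 0 0 0 0 -1;0 0 0 0 0 0 -1;0 0 0 0 0 0 -1;0 0 0 0 0 0 -1;0 0 0 0 0 0 -1;0 0 0 0 0 0 -1;0 0 0 0 0 0 -1;0 0 0 0 0 0 -1' 30
python3 - <<'E'
from h import *
st()
for i in range(3):
    s=env.snapshot("wrist"); st()
cv2.imwrite("pics/w7.png",s["image"][:,:,::-1])
E
```

```text
clock: 24.95
eef_pos: [0.6251, 0.0613, 0.0438]
orientation: [180.0, 0.1, 180.0]
wrist_force: [2.4, 1.5, 7.1]
gripper_width: 0.0236
gripper_force: 30.8
clock: 25.75
eef_pos: [0.6251, 0.0613, 0.0438]
orientation: [180.0, 0.1, 180.0]
wrist_force: [2.5, 2.2, 6.1]
gripper_width: 0.0238
gripper_force: 30.8
t25.8 [625.1  61.3  43.8] [1.8e+02 1.0e-01 1.8e+02] F [2.5 2.2 6.1] w23.8 gf30.8
t25.8 [625.1  61.3  43.8] [180.    0.2 180. ] F [2.7 2.1 6.4] w23.5 gf30.8
t25.9 [625.1  61.3  43.8] [1.8e+02 1.0e-01 1.8e+02] F [3.3 0.8 5.9] w23.7 gf30.8
t25.9 [625.1  61.3  43.8] [1.8e+02 1.0e-01 1.8e+02] F [3.3 2.5 6. ] w23.4 gf30.8
```

View pics/w7.png

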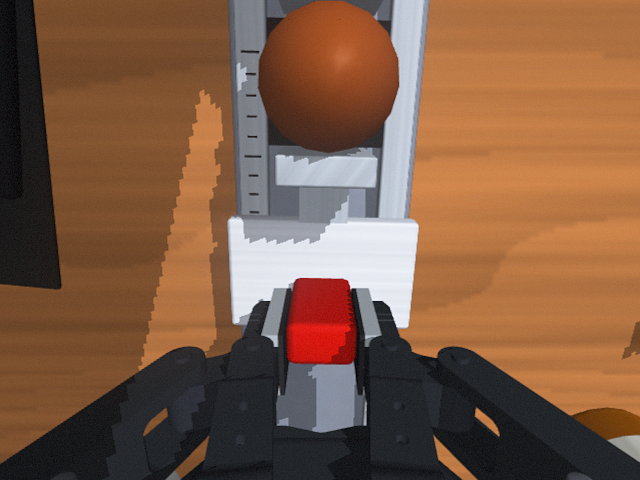

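```bash
python3 -m jog '0.02 0 0 0 0 0 -1;0 0 0 0 0 0 -1;0 0 0 0 0 0 -1;0 0 0 0 0 0 -1;0 0 0 0 0 0 -1;0 0 0 0 0 0 -1;0 0 0 0 0 0 -1;0 0 0 0 0 0 -1' 30
python3 -m jog '-0.03 0 0 0 0 0 -1;-0.03 0 0 0 0 0 -1;-0.04 0 0 0 0 0 -1;-0.04 0 0 0 0 0 -1;-0.06 0 0 0 0 0 -1;-0.06 0 0 0 0 0 -1;-0.06 0 0 0 0 0 -1;-0.06 0 0 0 0 0 -1' 30
python3 -m jog '-0.08 0 0 0 0 0 -1;-0.08 0 0 0 0 0 -1;-0.08 -0.01 0 0 0 0 -1;-0.07 0 0 0 0 0 -1;-0.04 0 0 0 0 0 -1;-0.02 0 0 0 0 0 -1;0 0 0 0 0 0 -1;0 0 0 0 0 0 -1' 30
```

```text
clock: 26.7
eef_pos: [0.6242, 0.0613, 0.0438]
orientation: [180.0, 0.2, 180.0]
wrist_force: [2.2, 1.3, 4.9]
gripper_width: 0.0234
gripper_force: 30.8
clock: 27.5
eef_pos: [0.6425, 0.0609, 0.0438]
orientation: [-180.0, 0.1, -180.0]
wrist_force: [-1.4, -3.5, 8.8]
gripper_width: 0.0238
gripper_force: 31.2
clock: 28.3
eef_pos: [0.6607, 0.0604, 0.0438]
orientation: [-180.0, 0.0, 180.0]
wrist_force: [-2.7, -1.9, 10.0]
gripper_width: 0.0235
gripper_force: 31.4
```

```bash
python3 -m jog '0 0 0 0 0 0 1;0 0 0 0 0 0 1;0 0 0 0 0 0 1;0 0 0 0 0 0 1;0 0 -0.4 0 0 0 1;0 0 -0.7 0 0 0 1;0 0 -0.8 0 0 0 1;0 0 -0.4 0 0 0 1' 20 >/dev/null
python3 -m jog '0.55 0.01 0 0 0 0 1;0.55 0.01 0 0 0 0 1;0.55 0.01 0 0 0 0 1;0.59 0.01 0 0 0 0 1;0 0 0 0 0 0 1;0 0 0 0 0 0 1;0 0 0 0 0 0 1;0 0 0 0 0 0 1' 20
python3 - <<'E'
from h import *
st();s,E=look("egg_brown cradle_top jaw",save="w8")
m=env.cut_out("egg_brown","wrist")[0]["mask"];ys,xs=np.nonzero(m);print(xs.min(),xs.max(),ys.min(),ys.max(),px(E,s,xs.mean(),ys.mean(),52))
E
```

```text
clock: 29.9
eef_pos: [0.5493, 0.0626, 0.1578]
orientation: [180.0, 0.0, -180.0]
wrist_force: [-0.7, -0.7, -0.1]
gripper_width: 0.0857
gripper_force: 0.0
t29.9 [549.3  62.6 157.8] [ 180.    0. -180.] F [-0.7 -0.7 -0.1] w85.7 gf0.0
wrist egg_brown 0.62 [548.3  60.4  55.1]
wrist cradle_top 0.36 [ 615.2 -112.9   25.6]
wrist jaw 0.15 [537.2 302.    0.7]
288 355 196 265 [549.2  62.   52. ]
```

```bash
python3 -m jog '0 0 0.7 0 0 0 1;0 0 0.8 0 0 0 1;0 0 0.6 0 0 0 1;0 0 0.22 0 0 0 1;0 0 0.08 0 0 0 1;0 0 0 0 0 0 1;0 0 0 0 0 0 -1;0 0 0 0 0 0 -1' 20
python3 -m jog '0 0 0 0 0 0 -1;0 0 0 0 0 0 -1;0 0 0 0 0 0 -1;0 0 0 0 0 0 -1;0 0 0 0 0 0 -1;0 0 0 0 0 0 -1;0 0 0 0 0 0 -1;0 0 0 0 0 0 -1' 20
python3 -m jog '0 0 -0.06 0 0 0 -1;0 0 -0.14 0 0 0 -1;0 0 -0.3 0 0 0 -1;0 0 -0.5 0 0 0 -1;0 0 -0.6 0 0 0 -1;0 0 -0.4 0 0 0 -1;0.2 0.4 0 0 0 0 -1;0.3 0.7 0 0 0 0 -1' 20
python3 -m jog '0.38 0.84 0 0 0 0 -1;0.38 0.84 0 0 0 0 -1;0.38 0.84 0 0 0 0 -1;0.38 0.84 0 0 0 0 -1;0.2 0.5 0 0 0 0 -1;0.04 0.1 0 0 0 0 -1;0 0 0 0 0 0 -1;0 0 0 0 0 0 -1' 20
python3 - <<'E'
from h import *
st();s,E=look("egg_brown label setter_tray_pocket0 setter_tray",save="w9",n=3)
E
```

```text
clock: 30.95
eef_pos: [0.5493, 0.0626, 0.0391]
orientation: [180.0, 0.1, -180.0]
wrist_force: [0.1, -0.7, -0.3]
gripper_width: 0.0592
gripper_force: 0.0
clock: 31.75
eef_pos: [0.5491, 0.0626, 0.0386]
orientation: [180.0, 0.1, -180.0]
wrist_force: [-0.3, 0.1, 7.4]
gripper_width: 0.0436
gripper_force: 19.5
clock: 32.55
eef_pos: [0.5243, 0.117, 0.1392]
orientation: [180.0, 0.1, 179.9]
wrist_force: [-0.4, 0.9, -0.7]
gripper_width: 0.0434
gripper_force: 20.6
clock: 33.35
eef_pos: [0.4356, 0.3149, 0.138]
orientation: [-180.0, 0.0, -180.0]
wrist_force: [-0.2, 0.3, -0.2]
gripper_width: 0.0437
gripper_force: 20.6
t33.4 [435.6 314.9 138. ] [-180.    0. -180.] F [-0.2  0.3 -0.2] w43.7 gf20.6
wrist egg_brown 0.9 [435.3 311.2 152.9]
wrist setter_tray_pocket0 0.88 [563.3 297.9  21.8]
wrist setter_tray_pocket0 0.74 [436.1 314.9  24.2]
```

View pics/w9.png

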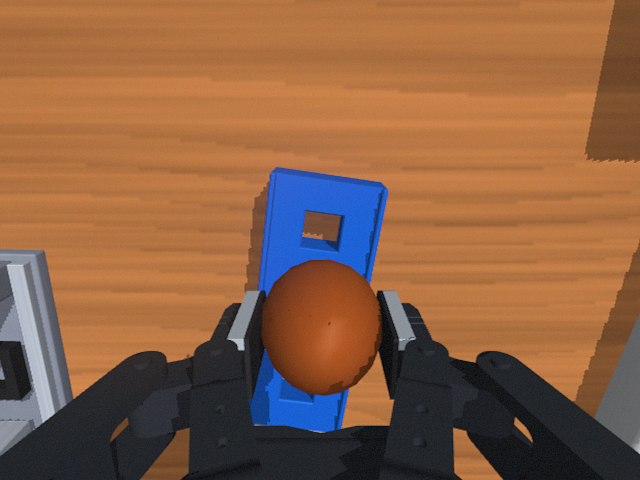

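Run:
```python
from h import *
_,T=pose();s=env.snapshot("wrist");E=T@s["tool_from_camera"]
print(px(E,s,322,229,25),px(E,s,272,168,25),px(E,s,386,184,25),px(E,s,322,327,150))
```

```text
[437.  314.5  25. ] [395.5 281.9  25. ] [406.  356.7  25. ] [438.7 314.1 150. ]
```

```bash
python3 -m jog '-0.02 -0.01 0.4 0 0 0 -1;0 0 0.5 0 0 0 -1;0 0 0.4 0 0 0 -1;0 0 0.3 0 0 0 -1;0 0 0.2 0 0 0 -1;0 0 0.1 0 0 0 -1;0 0 0 0 0 0 -1;0 0 0 0 0 0 -1' 20
python3 -m jog '0 0 0.05 0 0 0 -1;0 0 0.04 0 0 0 -1;0 0 0.03 0 0 0 -1;0 0 0.03 0 0 0 -1;0 0 0.02 0 0 0 -1;0 0 0.02 0 0 0 -1;0 0 0 0 0 0 -1;0 0 0 0 0 0 -1' 20
```

```text
clock: 34.45
eef_pos: [0.4367, 0.3152, 0.0433]
orientation: [180.0, 0.0, -180.0]
wrist_force: [-0.0, 0.1, -0.5]
gripper_width: 0.044
gripper_force: 20.6
clock: 35.25
eef_pos: [0.4365, 0.3151, 0.0334]
orientation: [180.0, 0.0, -180.0]
wrist_force: [0.4, 0.1, 1.4]
gripper_width: 0.0436
gripper_force: 20.9
```

```bash
python3 -m jog '0 0 0.01 0 0 0 -1;0 0 0 0 0 0 1;0 0 0 0 0 0 1;0 0 0 0 0 0 1;0 0 0 0 0 0 1;0 0 -0.6 0 0 0 1;0 0 -0.9 0 0 0 1;0 0 -0.9 0 0 0 1' 20 >/dev/null
python3 -m jog '-0.25 -0.4 -0.8 0 0 0 1;-0.25 -0.9 0 0 0 0 1;-0.25 -0.9 0 0 0 0 1;-0.25 -0.9 0 0 0 0 1;-0.25 -0.9 0 0 0 0 1;-0.25 -0.9 0 0 0 0 1;-0.25 -0.9 0 0 0 0 1;0 -0.95 0 0 0 0 1' 20
python3 -m jog '0.2 -0.95 0 0 0 0 1;0.2 -0.95 0 0 0 0 1;0.2 -0.95 0 0 0 0 1;0.25 -0.9 0 0 0 0 1;0.25 -0.9 0 0 0 0 1;0.2 -0.7 0 0 0 0 1;0 -0.3 0 0 0 0 1;0 0 0 0 0 0 1' 20
python3 - <<'E'
from h import *
st();s,E=look("egg_cream egg_tray",n=3)
s,E=look("egg_brown scanner",cam="top",save="t10")
E
```

```text
clock: 36.85
eef_pos: [0.5251, -0.0244, 0.1929]
orientation: [-180.0, 0.1, -180.0]
wrist_force: [0.5, 0.7, -0.1]
gripper_width: 0.0851
gripper_force: 0.0
clock: 37.65
eef_pos: [0.4588, -0.3067, 0.1927]
orientation: [-180.0, 0.0, 179.9]
wrist_force: [0.1, 0.3, 0.5]
gripper_width: 0.0853
gripper_force: 0.0
t37.6 [ 458.8 -306.7  192.7] [-180.     0.   179.9] F [0.1 0.3 0.5] w85.3 gf0.0
wrist egg_cream 0.98 [ 361.6 -312.1   27.1]
wrist egg_cream 0.94 [ 438.7 -399.8   25. ]
wrist egg_cream 0.62 [ 457.6 -304.2   46.4]
wrist egg_tray 0.79 [ 522.5 -299.6    2.4]
top egg_brown 0.65 [436.7 316.4  45.1]
top scanner 0.84 [ 540.9 -101.     4.7]
top scanner 0.72 [ 357.7 -102.8    2.1]
```

View pics/t10.png

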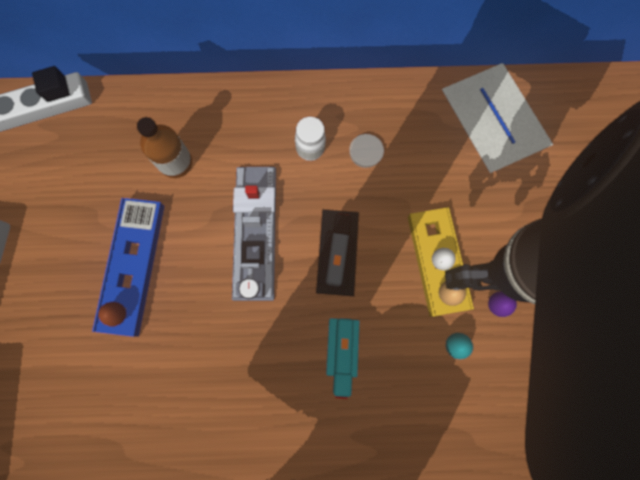

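```bash
python3 -m jog '0 0 0.9 0 0 0 1;0 0 0.9 0 0 0 1;0 0 0.8 0 0 0 1;0 0 0.4 0 0 0 1;0 0 0.18 0 0 0 1;0 0 0.05 0 0 0 1;0 0 0 0 0 0 -1;0 0 0 0 0 0 -1' 20
python3 -m jog '0 0 0 0 0 0 -1;0 0 0 0 0 0 -1;0 0 0 0 0 0 -1;0 0 0 0 0 0 -1;0 0 0 0 0 0 -1;0 0 0 0 0 0 -1;0 0 0 0 0 0 -1;0 0 0 0 0 0 -1' 20
python3 -m jog '0 0 -0.06 0 0 0 -1;0 0 -0.14 0 0 0 -1;0 0 -0.3 0 0 0 -1;0 0 -0.5 0 0 0 -1;0 0 -0.6 0 0 0 -1;0 0 -0.5 0 0 0 -1;-0.1 0.4 0 0 0 0 -1;-0.2 0.7 0 0 0 0 -1' 20
python3 -m jog '-0.22 0.95 0 0 0 0 -1;-0.23 0.95 0 0 0 0 -1;-0.23 0.95 0 0 0 0 -1;-0.25 0.95 0 0 0 0 -1;-0.25 0.95 0 0 0 0 -1;-0.15 0.8 0 0 0 0 -1;-0.12 0.5 0 0 0 0 -1;-0.03 0.22 0 0 0 0 -1' 20
python3 - <<'E'
from h import *
st();look("egg_cream",save="w11")
st()
E
```

```text
clock: 38.75
eef_pos: [0.4597, -0.3053, 0.0325]
orientation: [-179.9, 0.1, -180.0]
wrist_force: [-0.8, 0.7, -0.5]
gripper_width: 0.0588
gripper_force: 0.0
clock: 39.55
eef_pos: [0.4596, -0.3054, 0.0326]
orientation: [-179.9, 0.1, -180.0]
wrist_force: [-0.1, 1.7, 7.7]
gripper_width: 0.0469
gripper_force: 19.2
clock: 40.35
eef_pos: [0.4745, -0.2512, 0.1381]
orientation: [-179.9, 0.2, 179.9]
wrist_force: [0.1, 0.3, -0.9]
gripper_width: 0.0464
gripper_force: 20.8
clock: 41.15
eef_pos: [0.5484, 0.0659, 0.137]
orientation: [180.0, 0.1, -179.9]
wrist_force: [-0.0, -0.3, -1.6]
gripper_width: 0.047
gripper_force: 20.8
t41.1 [548.4  65.9 137. ] [ 1.800e+02  1.000e-01 -1.799e+02] F [-0.  -0.3 -1.6] w47.0 gf20.8
wrist egg_cream 0.85 [545.8  65.9 151.9]
t41.2 [547.9  64.6 136.7] [ 180.     0.  -179.9] F [-0.9 -1.3 -0. ] w46.6 gf20.8
```

View pics/w11.png

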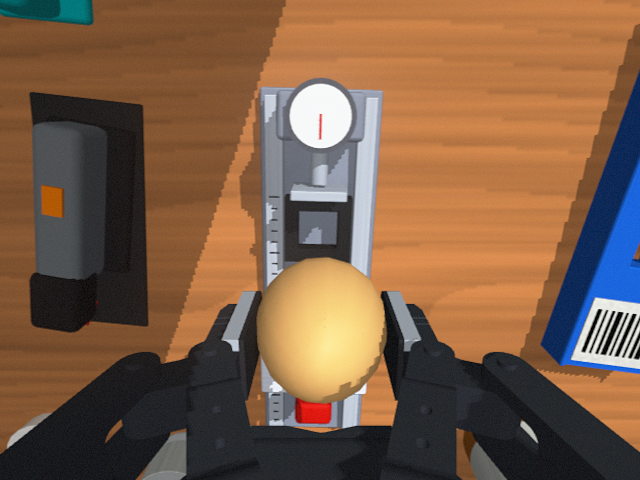

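```bash
python3 -m jog '0 -0.02 0.3 0 0 0 -1;0 0 0.5 0 0 0 -1;0 0 0.5 0 0 0 -1;0 0 0.3 0 0 0 -1;0 0 0.15 0 0 0 -1;0 0 0.08 0 0 0 -1;0 0 0.04 0 0 0 -1;0 0 0 0 0 0 -1' 20
python3 -m jog '0 0 0.02 0 0 0 -1;0 0 0.02 0 0 0 -1;0 0 0.01 0 0 0 -1;0 0 0 0 0 0 -1;0 0 0 0 0 0 -1;0 0 0 0 0 0 -1;0 0 0 0 0 0 -1;0 0 0 0 0 0 -1' 20
```

```text
clock: 42.05
eef_pos: [0.5482, 0.0623, 0.0433]
orientation: [180.0, 0.0, 180.0]
wrist_force: [0.4, 0.2, 0.3]
gripper_width: 0.0466
gripper_force: 20.9
clock: 42.85
eef_pos: [0.5479, 0.0626, 0.0403]
orientation: [-180.0, 0.0, -180.0]
wrist_force: [-0.1, -0.6, -0.1]
gripper_width: 0.0468
gripper_force: 20.9
```

```bash
python3 -m jog '0 0 0.01 0 0 0 -1;0 0 0.01 0 0 0 -1;0 0 0 0 0 0 -1;0 0 0 0 0 0 -1;0 0 0 0 0 0 -1;0 0 0 0 0 0 -1;0 0 0 0 0 0 -1;0 0 0 0 0 0 -1' 20
python3 -m jog '0 0 0.01 0 0 0 -1;0 0 0 0 0 0 -1;0 0 0 0 0 0 -1;0 0 0 0 0 0 -1;0 0 0 0 0 0 -1;0 0 0 0 0 0 -1;0 0 0 0 0 0 -1;0 0 0 0 0 0 -1' 20
```

```text
clock: 43.65
eef_pos: [0.5482, 0.0626, 0.0396]
orientation: [180.0, 0.0, -180.0]
wrist_force: [-0.4, 0.5, 6.2]
gripper_width: 0.0469
gripper_force: 21.3
clock: 44.45
eef_pos: [0.5486, 0.0627, 0.0393]
orientation: [180.0, 0.1, -180.0]
wrist_force: [0.6, 0.5, 9.6]
gripper_width: 0.0467
gripper_force: 21.6
```

```bash
python3 -m jog '0 0 0 0 0 0 1;0 0 0 0 0 0 1;0 0 0 0 0 0 1;0 0 0 0 0 0 1;0 0 -0.3 0 0 0 1;0 0 -0.6 0 0 0 1;0 0 -0.8 0 0 0 1;0 0 -0.5 0 0 0 1' 20 >/dev/null
python3 -m jog '-0.55 -0.01 0 0 0 0 1;-0.55 -0.01 0 0 0 0 1;-0.55 -0.02 0 0 0 0 1;-0.57 -0.01 0 0 0 0 1;0 0 0 0 0 0 1;0 0 0 0 0 0 1;0 0 0 0 0 0 1;0 0 0 0 0 0 1' 20
python3 - <<'E'
from h import *
st();look("egg_cream egg_brown",n=1)
E
python3 -m jog '0 0 0.6 0 0 0 1;0 0 0.8 0 0 0 1;0 0 0.4 0 0 0 1;0 0 0.2 0 0 0 1;0 0 0.1 0 0 0 1;0 0 0.02 0 0 0 1;0 0 0 0 0 0 1;0 0 0 0 0 0 1' 30
```

```text
clock: 46.05
eef_pos: [0.658, 0.0601, 0.1488]
orientation: [-180.0, -0.0, -180.0]
wrist_force: [-0.3, 0.3, -0.4]
gripper_width: 0.085
gripper_force: 0.0
t46.0 [658.   60.1 148.8] [-180.   -0. -180.] F [-0.3  0.3 -0.4] w85.0 gf0.0
wrist egg_cream 0.82 [546.4  64.7  55. ]
clock: 47.0
eef_pos: [0.6596, 0.0601, 0.044]
orientation: [180.0, 0.1, -180.0]
wrist_force: [0.1, -0.2, -0.1]
gripper_width: 0.0853
gripper_force: 0.0
```

```bash
python3 -m jog '0 0 0 0 0 0 -1;0 0 0 0 0 0 -1;0 0 0 0 0 0 -1;0 0 0 0 0 0 -1;0 0 0 0 0 0 -1;0 0 0 0 0 0 -1;0 0 0 0 0 0 -1;0 0 0 0 0 0 -1' 30
python3 -m jog '0.06 0 0 0 0 0 -1;0.06 0 0 0 0 0 -1;0.06 0 0 0 0 0 -1;0.06 0 0 0 0 0 -1;0.06 0 0 0 0 0 -1;0.04 0.01 0 0 0 0 -1;0.04 0 0 0 0 0 -1;0.02 0 0 0 0 0 -1' 30
python3 -m jog '0.02 0 0 0 0 0 -1;0.02 0 0 0 0 0 -1;0.02 0 0 0 0 0 -1;0.02 0 0 0 0 0 -1;0.02 0 0 0 0 0 -1;0.02 0 0 0 0 0 -1;0.02 0 0 0 0 0 -1;0 0 0 0 0 0 -1' 30
python3 -m jog '0.02 0 0 0 0 0 -1;0.02 0 0 0 0 0 -1;0.02 0 0 0 0 0 -1;0.02 0 0 0 0 0 -1;0.02 0 0 0 0 0 -1;0.01 0 0 0 0 0 -1;0 0 0 0 0 0 -1;0 0 0 0 0 0 -1' 30
python3 - <<'E'
from h import *
for i in range(3):
    s=env.snapshot("wrist"); st()
cv2.imwrite("pics/w12.png",s["image"][:,:,::-1])
E
```

```text
clock: 47.8
eef_pos: [0.6589, 0.0604, 0.043]
orientation: [180.0, 0.0, -180.0]
wrist_force: [-1.9, 4.4, 5.5]
gripper_width: 0.0236
gripper_force: 31.0
clock: 48.6
eef_pos: [0.6391, 0.0608, 0.043]
orientation: [180.0, 0.0, -180.0]
wrist_force: [0.5, 6.4, 3.8]
gripper_width: 0.0239
gripper_force: 30.8
clock: 49.4
eef_pos: [0.632, 0.061, 0.043]
orientation: [180.0, 0.0, 180.0]
wrist_force: [0.8, 7.1, 5.3]
gripper_width: 0.0234
gripper_force: 31.0
clock: 50.2
eef_pos: [0.6269, 0.0611, 0.043]
orientation: [180.0, 0.1, -180.0]
wrist_force: [2.1, 8.7, 3.1]
gripper_width: 0.024
gripper_force: 30.7
t50.2 [626.9  61.1  43. ] [ 1.8e+02  1.0e-01 -1.8e+02] F [2.1 9.5 2.9] w23.6 gf30.7
t50.3 [626.9  61.1  43. ] [ 1.8e+02  1.0e-01 -1.8e+02] F [2.4 9.  3.1] w23.4 gf30.7
t50.4 [626.9  61.1  43. ] [ 1.8e+02  1.0e-01 -1.8e+02] F [2.4 8.7 3. ] w23.1 gf30.7
```

```bash
python3 -m jog '0.015 -0.01 0 0 0 0 -1;0.015 0 0 0 0 0 -1;0 0 0 0 0 0 -1;0 0 0 0 0 0 -1;0 0 0 0 0 0 -1;0 0 0 0 0 0 -1;0 0 0 0 0 0 -1;0 0 0 0 0 0 -1' 30
python3 -m jog '0 0 0 0 0 0 -1;0 0 0 0 0 0 -1;-0.02 0 0 0 0 0 -1;-0.04 0 0 0 0 0 -1;-0.04 0 0 0 0 0 -1;-0.05 0 0 0 0 0 -1;-0.06 0 0 0 0 0 -1;-0.06 0 0 0 0 0 -1' 30
python3 -m jog '-0.06 0 0 0 0 0 -1;-0.08 0 0 0 0 0 -1;-0.08 -0.01 0 0 0 0 -1;-0.07 0 0 0 0 0 -1;-0.07 0 0 0 0 0 -1;-0.04 0 0 0 0 0 -1;-0.02 0 0 0 0 0 -1;0 0 0 0 0 0 -1' 30
```

```text
clock: 51.15
eef_pos: [0.6256, 0.0611, 0.043]
orientation: [179.9, 0.1, 180.0]
wrist_force: [2.0, 13.8, 1.5]
gripper_width: 0.0233
gripper_force: 30.8
clock: 51.95
eef_pos: [0.6384, 0.0608, 0.043]
orientation: [180.0, 0.0, -180.0]
wrist_force: [-1.3, 9.7, 5.5]
gripper_width: 0.0237
gripper_force: 31.2
clock: 52.75
eef_pos: [0.6589, 0.0603, 0.0429]
orientation: [180.0, -0.0, -180.0]
wrist_force: [-4.0, 10.6, 7.3]
gripper_width: 0.0235
gripper_force: 31.6
```

```bash
python3 -m jog '0 0 0 0 0 0 1;0 0 0 0 0 0 1;0 0 0 0 0 0 1;0 0 0 0 0 0 1;0 0 -0.4 0 0 0 1;0 0 -0.7 0 0 0 1;0 0 -0.8 0 0 0 1;0 0 -0.4 0 0 0 1' 20 >/dev/null
python3 -m jog '0.55 0.01 0 0 0 0 1;0.55 0.01 0 0 0 0 1;0.55 0.02 0 0 0 0 1;0.56 0.01 0 0 0 0 1;0 0 0 0 0 0 1;0 0 0 0 0 0 1;0 0 0 0 0 0 1;0 0 0 0 0 0 1' 20
python3 - <<'E'
from h import *
st();s,E=look("egg_cream",save="w13")
m=env.cut_out("egg_cream","wrist")[0]["mask"];ys,xs=np.nonzero(m);print(xs.min(),xs.max(),ys.min(),ys.max(),px(E,s,xs.mean(),ys.mean(),52))
E
```

```text
clock: 54.35
eef_pos: [0.5498, 0.062, 0.1578]
orientation: [180.0, 0.0, -180.0]
wrist_force: [-0.2, 0.7, -0.1]
gripper_width: 0.086
gripper_force: 0.0
t54.4 [549.8  62.  157.8] [ 180.    0. -180.] F [-0.2  0.7 -0.1] w86.0 gf0.0
wrist egg_cream 0.75 [547.2  64.1  53.3]
286 359 193 267 [549.6  61.9  52. ]
```

```bash
python3 -m jog '0 0 0.7 0 0 0 1;0 0 0.8 0 0 0 1;0 0 0.6 0 0 0 1;0 0 0.2 0 0 0 1;0 0 0.06 0 0 0 1;0 0 0 0 0 0 1;0 0 0 0 0 0 -1;0 0 0 0 0 0 -1' 20 >/dev/null
python3 -m jog '0 0 0 0 0 0 -1;0 0 0 0 0 0 -1;0 0 0 0 0 0 -1;0 0 0 0 0 0 -1;0 0 0 0 0 0 -1;0 0 0 0 0 0 -1;0 0 0 0 0 0 -1;0 0 0 0 0 0 -1' 20
python3 -m jog '0 0 -0.06 0 0 0 -1;0 0 -0.14 0 0 0 -1;0 0 -0.3 0 0 0 -1;0 0 -0.5 0 0 0 -1;0 0 -0.6 0 0 0 -1;0 0 -0.4 0 0 0 -1;0.1 0.4 0 0 0 0 -1;0.15 0.7 0 0 0 0 -1' 20
python3 -m jog '0.18 0.9 0 0 0 0 -1;0.18 0.9 0 0 0 0 -1;0.18 0.9 0 0 0 0 -1;0.14 0.7 0 0 0 0 -1;0.06 0.3 0 0 0 0 -1;0 0.07 0 0 0 0 -1;0 0 0 0 0 0 -1;0 0 0 0 0 0 -1' 20
python3 - <<'E'
from h import *
st();look("egg_cream setter_tray_pocket0 label",save="w14",n=3)
E
```

```text
clock: 56.1
eef_pos: [0.5498, 0.0622, 0.0409]
orientation: [180.0, 0.1, -180.0]
wrist_force: [-0.1, 1.2, 8.3]
gripper_width: 0.0466
gripper_force: 19.2
clock: 56.9
eef_pos: [0.5371, 0.1164, 0.1413]
orientation: [180.0, 0.1, 179.9]
wrist_force: [0.7, 1.5, -1.2]
gripper_width: 0.0465
gripper_force: 20.8
clock: 57.7
eef_pos: [0.4995, 0.3044, 0.1398]
orientation: [-180.0, -0.0, 180.0]
wrist_force: [0.0, -0.1, -1.6]
gripper_width: 0.0465
gripper_force: 20.9
t57.7 [499.5 304.4 139.8] [-180.   -0.  180.] F [ 0.  -0.1 -1.6] w46.5 gf20.9
wrist egg_cream 0.67 [495.8 306.7 151.8]
wrist setter_tray_pocket0 0.72 [500.4 305.7  23.2]
wrist setter_tray_pocket0 0.49 [5.366e+02 2.999e+02 1.000e-01]
wrist label 0.58 [631.1 290.3  27. ]
```

View pics/w14.png

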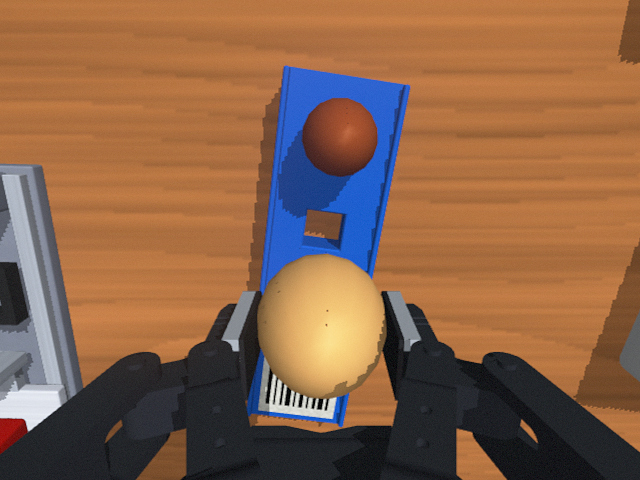

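```bash
python3 -m jog '-0.02 0.015 0.4 0 0 0 -1;0 0 0.5 0 0 0 -1;0 0 0.5 0 0 0 -1;0 0 0.3 0 0 0 -1;0 0 0.2 0 0 0 -1;0 0 0.1 0 0 0 -1;0 0 0.04 0 0 0 -1;0 0 0 0 0 0 -1' 20
python3 -m jog '0 0 0.02 0 0 0 -1;0 0 0.01 0 0 0 -1;0 0 0.01 0 0 0 -1;0 0 0.01 0 0 0 -1;0 0 0 0 0 0 -1;0 0 0 0 0 0 -1;0 0 0 0 0 0 -1;0 0 0 0 0 0 -1' 20
```

```text
clock: 58.7
eef_pos: [0.5006, 0.3065, 0.0382]
orientation: [180.0, 0.0, -180.0]
wrist_force: [0.7, -0.2, -0.2]
gripper_width: 0.0471
gripper_force: 20.9
clock: 59.5
eef_pos: [0.5005, 0.3064, 0.0354]
orientation: [180.0, 0.0, -180.0]
wrist_force: [0.8, -0.0, 2.0]
gripper_width: 0.0464
gripper_force: 21.0
```

```bash
python3 -m jog '0 -0.015 0 0 0 0 -1;0 0 0.01 0 0 0 -1;0 0 0 0 0 0 -1;0 0 0 0 0 0 1;0 0 0 0 0 0 1;0 0 0 0 0 0 1;0 0 0 0 0 0 1;0 0 -0.6 0 0 0 1' 20 >/dev/null
python3 -m jog '0 0 -0.9 0 0 0 1;-0.1 -0.3 -0.9 0 0 0 1;-0.05 -0.95 -0.3 0 0 0 1;-0.05 -0.95 0 0 0 0 1;-0.05 -0.95 0 0 0 0 1;-0.05 -0.95 0 0 0 0 1;-0.05 -0.95 0 0 0 0 1;-0.05 -0.95 0 0 0 0 1' 20
python3 -m jog '0 -0.98 0 0 0 0 1;0 -0.98 0 0 0 0 1;0 -0.98 0 0 0 0 1;0 -0.98 0 0 0 0 1;0 -0.9 0 0 0 0 1;0 -0.6 0 0 0 0 1;0 -0.2 0 0 0 0 1;0 0 0 0 0 0 1' 20
python3 - <<'E'
from h import *
st();s,E=look("egg_white",n=3)
s,E=look("egg_cream egg_brown scanner",cam="top")
E
```

```text
clock: 61.1
eef_pos: [0.5201, 0.0038, 0.1699]
orientation: [-180.0, 0.0, -180.0]
wrist_force: [0.5, -0.9, 0.5]
gripper_width: 0.0853
gripper_force: 0.0
clock: 61.9
eef_pos: [0.5201, -0.2765, 0.1696]
orientation: [180.0, -0.0, 179.9]
wrist_force: [-0.8, 0.8, 0.3]
gripper_width: 0.0855
gripper_force: 0.0
t61.9 [ 520.1 -276.5  169.6] [180.   -0.  179.9] F [-0.8  0.8  0.3] w85.5 gf0.0
wrist egg_white 0.94 [ 528.2 -296.3   41. ]
top egg_cream 0.84 [501.4 305.5  42.8]
top egg_cream 0.5 [ 362.  -315.2   24.5]
top egg_brown 0.71 [437.4 313.9  45.1]
top scanner 0.69 [539.8 -98.8   3.9]
top scanner 0.64 [ 362.4 -104.7    1.5]
```

```bash
python3 -m jog '-0.06 -0.41 0.3 0 0 0 1;0 0 0.8 0 0 0 1;0 0 0.8 0 0 0 1;0 0 0.6 0 0 0 1;0 0 0.25 0 0 0 1;0 0 0.07 0 0 0 1;0 0 0 0 0 0 1;0 0 0 0 0 0 -1' 20
python3 -m jog '0 0 0 0 0 0 -1;0 0 0 0 0 0 -1;0 0 0 0 0 0 -1;0 0 0 0 0 0 -1;0 0 0 0 0 0 -1;0 0 0 0 0 0 -1;0 0 0 0 0 0 -1;0 0 0 0 0 0 -1' 20
python3 -m jog '0 0 -0.06 0 0 0 -1;0 0 -0.14 0 0 0 -1;0 0 -0.3 0 0 0 -1;0 0 -0.5 0 0 0 -1;0 0 -0.6 0 0 0 -1;0 0 -0.5 0 0 0 -1;-0.03 0.4 0 0 0 0 -1;-0.06 0.7 0 0 0 0 -1' 20
python3 -m jog '-0.06 0.95 0 0 0 0 -1;-0.06 0.95 0 0 0 0 -1;-0.06 0.95 0 0 0 0 -1;-0.06 0.95 0 0 0 0 -1;-0.06 0.95 0 0 0 0 -1;-0.06 0.8 0 0 0 0 -1;-0.05 0.5 0 0 0 0 -1;0 0.05 0 0 0 0 -1' 20
python3 - <<'E'
from h import *
st();look("egg_white",save="w15")
st()
E
```

```text
clock: 63.0
eef_pos: [0.5244, -0.2963, 0.0303]
orientation: [-179.9, 0.1, -180.0]
wrist_force: [0.6, -0.5, 0.1]
gripper_width: 0.0732
gripper_force: 0.0
clock: 63.8
eef_pos: [0.5239, -0.2962, 0.0297]
orientation: [-180.0, 0.1, -180.0]
wrist_force: [-0.2, 1.7, 7.9]
gripper_width: 0.0406
gripper_force: 19.3
clock: 64.6
eef_pos: [0.5285, -0.2417, 0.1355]
orientation: [-179.9, 0.2, 179.9]
wrist_force: [-0.0, 1.8, -0.7]
gripper_width: 0.0408
gripper_force: 20.4
clock: 65.4
eef_pos: [0.548, 0.0673, 0.1342]
orientation: [180.0, 0.0, -179.8]
wrist_force: [0.7, -0.3, -0.5]
gripper_width: 0.0406
gripper_force: 20.4
t65.4 [548.   67.3 134.2] [ 180.     0.  -179.8] F [ 0.7 -0.3 -0.5] w40.6 gf20.4
wrist egg_white 0.63 [551.6  69.  145.5]
wrist egg_white 0.5 [548.5  58.2  36.1]
t65.5 [547.9  64.9 134. ] [-180.    -0.  -179.9] F [-0.1 -0.2 -0.6] w40.5 gf20.4
```

```bash
python3 -m jog '0 0 0.3 0 0 0 -1;0 0 0.5 0 0 0 -1;0 0 0.5 0 0 0 -1;0 0 0.3 0 0 0 -1;0 0 0.15 0 0 0 -1;0 0 0.08 0 0 0 -1;0 0 0.04 0 0 0 -1;0 0 0 0 0 0 -1' 20
python3 -m jog '0 0 0.02 0 0 0 -1;0 0 0.02 0 0 0 -1;0 0 0.01 0 0 0 -1;0 0 0 0 0 0 -1;0 0 0 0 0 0 -1;0 0 0 0 0 0 -1;0 0 0 0 0 0 -1;0 0 0 0 0 0 -1' 20
```

```text
clock: 66.3
eef_pos: [0.5487, 0.0639, 0.0407]
orientation: [180.0, 0.0, 180.0]
wrist_force: [0.2, -0.2, -0.9]
gripper_width: 0.0405
gripper_force: 20.4
clock: 67.1
eef_pos: [0.5484, 0.0641, 0.0378]
orientation: [-180.0, 0.0, -180.0]
wrist_force: [-0.5, -0.7, 0.8]
gripper_width: 0.0403
gripper_force: 20.5
```

```bash
python3 -m jog '0 -0.02 0.01 0 0 0 -1;0 0 0.01 0 0 0 -1;0 0 0 0 0 0 -1;0 0 0 0 0 0 -1;0 0 0 0 0 0 -1;0 0 0 0 0 0 -1;0 0 0 0 0 0 -1;0 0 0 0 0 0 -1' 20
python3 -m jog '0 0 0 0 0 0 1;0 0 0 0 0 0 1;0 0 0 0 0 0 1;0 0 0 0 0 0 1;0 0 -0.3 0 0 0 1;0 0 -0.6 0 0 0 1;0 0 -0.8 0 0 0 1;0 0 -0.5 0 0 0 1' 20 >/dev/null
python3 -m jog '-0.55 -0.01 0 0 0 0 1;-0.55 -0.01 0 0 0 0 1;-0.55 -0.01 0 0 0 0 1;-0.57 -0.01 0 0 0 0 1;0 0 0 0 0 0 1;0 0 0 0 0 0 1;0 0 0 0 0 0 1;0 0 0 0 0 0 1' 20
python3 - <<'E'
from h import *
st();look("egg_white",n=1,save="w16")
E
```

```text
clock: 67.9
eef_pos: [0.5484, 0.0631, 0.0368]
orientation: [-180.0, 0.0, -180.0]
wrist_force: [-0.3, -0.7, 4.6]
gripper_width: 0.0405
gripper_force: 20.7
clock: 69.5
eef_pos: [0.6585, 0.0612, 0.1468]
orientation: [-180.0, -0.0, -180.0]
wrist_force: [-0.9, 0.0, 0.3]
gripper_width: 0.0851
gripper_force: 0.0
t69.5 [658.5  61.2 146.8] [-180.   -0. -180.] F [-0.9  0.   0.3] w85.1 gf0.0
wrist egg_white 0.4 [ 612.2 -112.5   26. ]
```

Run:
```python
import cv2,numpy as np
a=cv2.imread("pics/w16.png");c=a[0:100,260:400]
m=(c.min(2)>190).astype('uint8');n,l,s,k=cv2.connectedComponentsWithStats(m)
for i in range(1,n):
    if s[i,4]>60: print(s[i],k[i])
for r in range(5,90,14): print([int(v) for v in c[r,10::14].mean(1)])
```

```text
[112   0   7  33  73] [115.4109589   14.95890411]
[116   0   8  97 213] [119.77464789  39.76995305]
[  40    3   62   52 2351] [70.56656742 28.11994896]
[127, 136, 102, 189, 240, 178, 151, 193, 205, 117]
[130, 140, 175, 232, 247, 248, 207, 194, 201, 118]
[189, 136, 167, 222, 245, 243, 228, 192, 172, 127]
[191, 135, 138, 179, 211, 218, 198, 195, 151, 126]
[129, 134, 115, 132, 151, 157, 143, 190, 150, 124]
[190, 134, 45, 107, 110, 106, 52, 191, 149, 123]
[129, 133, 39, 38, 44, 55, 50, 195, 138, 120]
```

```bash
python3 -m jog '0 -0.01 0.5 0 0 0 1;0 0 0.8 0 0 0 1;0 0 0.5 0 0 0 1;0 0 0.2 0 0 0 1;0 0 0.1 0 0 0 1;0 0 0 0 0 0 1;0 0 0 0 0 0 -1;0 0 0 0 0 0 -1' 30
python3 -m jog '0 0 0 0 0 0 -1;0 0 0 0 0 0 -1;0 0 0 0 0 0 -1;0 0 0 0 0 0 -1;0 0 0 0 0 0 -1;0 0 0 0 0 0 -1;0 0 0 0 0 0 -1;0 0 0 0 0 0 -1' 30
python3 -m jog '0.06 0 0 0 0 0 -1;0.06 0 0 0 0 0 -1;0.06 0 0 0 0 0 -1;0.06 0.01 0 0 0 0 -1;0.06 0 0 0 0 0 -1;0.06 0 0 0 0 0 -1;0.04 0 0 0 0 0 -1;0.04 0 0 0 0 0 -1' 30
python3 -m jog '0.03 0 0 0 0 0 -1;0.03 0 0 0 0 0 -1;0.03 0 0 0 0 0 -1;0.03 0 0 0 0 0 -1;0.02 0 0 0 0 0 -1;0.02 0 0 0 0 0 -1;0.02 0 0 0 0 0 -1;0.02 0 0 0 0 0 -1' 30
python3 -m jog '0.02 0 0 0 0 0 -1;0.02 0 0 0 0 0 -1;0.02 0 0 0 0 0 -1;0.02 0 0 0 0 0 -1;0.02 0 0 0 0 0 -1;0 0 0 0 0 0 -1;0 0 0 0 0 0 -1;0 0 0 0 0 0 -1' 30
```

```text
clock: 70.4
eef_pos: [0.6602, 0.0606, 0.0431]
orientation: [180.0, 0.1, -180.0]
wrist_force: [0.3, -0.1, 0.8]
gripper_width: 0.0591
gripper_force: 0.0
clock: 71.2
eef_pos: [0.6596, 0.0605, 0.0424]
orientation: [-180.0, 0.0, 180.0]
wrist_force: [-0.9, -1.3, 5.8]
gripper_width: 0.0237
gripper_force: 30.9
clock: 72.0
eef_pos: [0.6378, 0.061, 0.0424]
orientation: [-180.0, 0.1, 180.0]
wrist_force: [1.3, -2.1, 6.1]
gripper_width: 0.0233
gripper_force: 30.9
clock: 72.8
eef_pos: [0.6279, 0.0612, 0.0424]
orientation: [180.0, 0.1, 180.0]
wrist_force: [1.4, 0.5, 5.5]
gripper_width: 0.0236
gripper_force: 30.9
clock: 73.6
eef_pos: [0.623, 0.0613, 0.0424]
orientation: [180.0, 0.1, 180.0]
wrist_force: [0.2, 1.5, 5.3]
gripper_width: 0.0236
gripper_force: 30.9
```

```bash
python3 -m jog '0.02 0 0 0 0 0 -1;0.02 0 0 0 0 0 -1;0.015 0 0 0 0 0 -1;0 0 0 0 0 0 -1;0 0 0 0 0 0 -1;0 0 0 0 0 0 -1;0 0 0 0 0 0 -1;0 0 0 0 0 0 -1' 30
python3 -m jog '0 0 0 0 0 0 -1;0 0 0 0 0 0 -1;0 0 0 0 0 0 -1;0 0 0 0 0 0 -1;0 0 0 0 0 0 -1;-0.02 0 0 0 0 0 -1;-0.04 0 0 0 0 0 -1;-0.04 0 0 0 0 0 -1' 30
python3 -m jog '-0.06 0 0 0 0 0 -1;-0.06 0 0 0 0 0 -1;-0.06 0 0 0 0 0 -1;-0.06 0 0 0 0 0 -1;-0.06 0 0 0 0 0 -1;-0.06 -0.01 0 0 0 0 -1;-0.06 0 0 0 0 0 -1;-0.06 0 0 0 0 0 -1' 30
python3 -m jog '-0.06 0 0 0 0 0 -1;-0.06 0 0 0 0 0 -1;-0.06 0 0 0 0 0 -1;-0.04 0 0 0 0 0 -1;-0.02 0 0 0 0 0 -1;0 0 0 0 0 0 -1;0 0 0 0 0 0 -1;0 0 0 0 0 0 -1' 30
```

```text
clock: 74.4
eef_pos: [0.6204, 0.0614, 0.0424]
orientation: [180.0, 0.1, -180.0]
wrist_force: [2.6, 2.9, 6.5]
gripper_width: 0.0237
gripper_force: 31.0
clock: 75.2
eef_pos: [0.6249, 0.0612, 0.0424]
orientation: [180.0, 0.0, -180.0]
wrist_force: [-1.0, 1.9, 10.4]
gripper_width: 0.0236
gripper_force: 31.5
clock: 76.0
eef_pos: [0.6488, 0.0607, 0.0424]
orientation: [180.0, 0.0, -180.0]
wrist_force: [-0.6, 0.9, 9.4]
gripper_width: 0.0239
gripper_force: 31.4
clock: 76.8
eef_pos: [0.6596, 0.0604, 0.0423]
orientation: [-180.0, -0.1, -180.0]
wrist_force: [-7.7, -1.4, 15.0]
gripper_width: 0.0238
gripper_force: 32.1
```

```bash
python3 -m jog '0 0 0 0 0 0 1;0 0 0 0 0 0 1;0 0 0 0 0 0 1;0 0 0 0 0 0 1;0 0 -0.4 0 0 0 1;0 0 -0.7 0 0 0 1;0 0 -0.8 0 0 0 1;0 0 -0.4 0 0 0 1' 20 >/dev/null
python3 -m jog '0.55 0.01 0 0 0 0 1;0.55 0.01 0 0 0 0 1;0.55 0.02 0 0 0 0 1;0.58 0.01 0 0 0 0 1;0 0 0 0 0 0 1;0 0 0 0 0 0 1;0 0 0 0 0 0 1;0 0 0 0 0 0 1' 20
python3 - <<'E'
from h import *
st();s,E=look("egg_white jaw thumb_post",save="w17")
m=env.cut_out("egg_white","wrist")[0]["mask"];ys,xs=np.nonzero(m);print(xs.min(),xs.max(),ys.min(),ys.max(),px(E,s,xs.mean(),ys.mean(),52))
E
```

```text
clock: 78.4
eef_pos: [0.55, 0.0631, 0.1568]
orientation: [180.0, 0.0, -180.0]
wrist_force: [0.8, -0.2, -0.7]
gripper_width: 0.0854
gripper_force: 0.0
t78.4 [550.   63.1 156.8] [ 180.    0. -180.] F [ 0.8 -0.2 -0.7] w85.4 gf0.0
wrist egg_white 0.7 [553.1  60.6  50.1]
wrist thumb_post 0.86 [657.1  61.2  59.9]
290 352 196 260 [548.4  62.2  52. ]
```

View pics/w17.png

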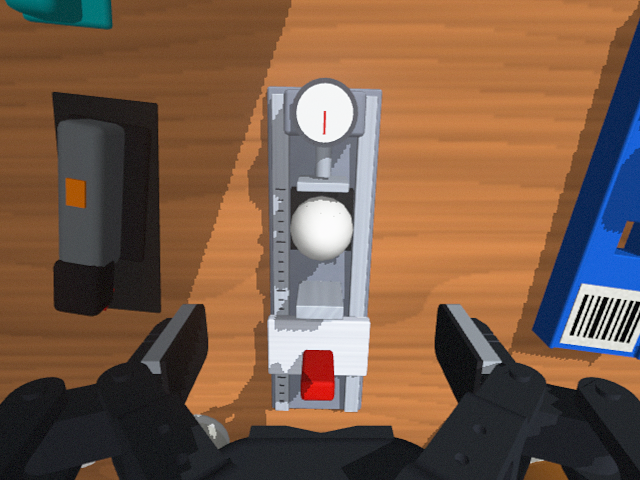

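```bash
python3 -m jog '0.02 0 0.7 0 0 0 1;0 0 0.8 0 0 0 1;0 0 0.6 0 0 0 1;0 0 0.2 0 0 0 1;0 0 0.09 0 0 0 1;0 0 0 0 0 0 1;0 0 0 0 0 0 -1;0 0 0 0 0 0 -1' 20 >/dev/null
python3 -m jog '0 0 0 0 0 0 -1;0 0 0 0 0 0 -1;0 0 0 0 0 0 -1;0 0 0 0 0 0 -1;0 0 0 0 0 0 -1;0 0 0 0 0 0 -1;0 0 0 0 0 0 -1;0 0 0 0 0 0 -1' 20
python3 -m jog '0 0 -0.06 0 0 0 -1;0 0 -0.14 0 0 0 -1;0 0 -0.3 0 0 0 -1;0 0 -0.5 0 0 0 -1;0 0 -0.6 0 0 0 -1;0 0 -0.4 0 0 0 -1;-0.04 0.4 0 0 0 0 -1;-0.06 0.7 0 0 0 0 -1' 20
python3 -m jog '-0.06 0.9 0 0 0 0 -1;-0.05 0.9 0 0 0 0 -1;-0.05 0.8 0 0 0 0 -1;-0.04 0.6 0 0 0 0 -1;0 0.3 0 0 0 0 -1;0 0.08 0 0 0 0 -1;0 0 0 0 0 0 -1;0 0 0 0 0 0 -1' 20
python3 - <<'E'
from h import *
st();s,E=look("egg_white setter_tray_pocket0 label",save="w18",n=3)
a=s["image"].astype(int);sub=a[195:262,285:360]
m=~((sub[:,:,2]>sub[:,:,0]+60)&(sub[:,:,2]>120))
for r in range(0,67,5): print(195+r,''.join('#' if v else '.' for v in m[r,::2]))
E
```

```text
clock: 80.25
eef_pos: [0.5486, 0.0631, 0.0378]
orientation: [180.0, 0.1, -180.0]
wrist_force: [1.2, -1.1, 7.1]
gripper_width: 0.0406
gripper_force: 20.1
clock: 81.05
eef_pos: [0.5536, 0.1174, 0.1388]
orientation: [-180.0, 0.1, 179.9]
wrist_force: [1.3, 0.3, -0.6]
gripper_width: 0.0406
gripper_force: 20.4
clock: 81.85
eef_pos: [0.563, 0.2957, 0.1373]
orientation: [-180.0, -0.0, 180.0]
wrist_force: [-0.1, 0.3, -0.8]
gripper_width: 0.0404
gripper_force: 20.4
t81.8 [563.  295.7 137.3] [-180.   -0.  180.] F [-0.1  0.3 -0.8] w40.4 gf20.4
wrist egg_white 0.74 [566.1 294.7 143.6]
wrist setter_tray_pocket0 0.68 [564.4 298.4  18.5]
195 ......................................
200 ......................................
205 ......................................
210 ...........#####......................
215 ..........####################........
220 ..........####################........
225 ..........###################.........
230 ..........###################.........
235 .........###################..........
240 ....................########..........
245 ........................####..........
250 ......................................
255 ......................................
260 ......................................
```

```bash
python3 -m jog '-0.02 0.01 0.4 0 0 0 -1;0 0 0.5 0 0 0 -1;0 0 0.5 0 0 0 -1;0 0 0.3 0 0 0 -1;0 0 0.2 0 0 0 -1;0 0 0.1 0 0 0 -1;0 0 0.04 0 0 0 -1;0 0 0 0 0 0 -1' 20
python3 -m jog '0 0 0.02 0 0 0 -1;0 0 0.01 0 0 0 -1;0 0 0.01 0 0 0 -1;0 0 0.01 0 0 0 -1;0 0 0 0 0 0 -1;0 0 0 0 0 0 -1;0 0 0 0 0 0 -1;0 0 0 0 0 0 -1' 20
```

```text
clock: 82.85
eef_pos: [0.5644, 0.2977, 0.0358]
orientation: [180.0, 0.0, -180.0]
wrist_force: [0.1, 0.7, -0.1]
gripper_width: 0.0407
gripper_force: 20.4
clock: 83.65
eef_pos: [0.564, 0.2976, 0.0328]
orientation: [-180.0, -0.0, -180.0]
wrist_force: [-0.4, -0.3, 0.1]
gripper_width: 0.0407
gripper_force: 20.4
```

```bash
python3 -m jog '0 -0.02 0.01 0 0 0 -1;0 0 0.01 0 0 0 -1;0 0 0.01 0 0 0 -1;0 0 0.01 0 0 0 -1;0 0 0 0 0 0 -1;0 0 0 0 0 0 -1;0 0 0 0 0 0 -1;0 0 0 0 0 0 -1' 20
python3 -m jog '0 0 0 0 0 0 1;0 0 0 0 0 0 1;0 0 0 0 0 0 1;0 0 0 0 0 0 1;0 0 -0.5 0 0 0 1;0 0 -0.9 0 0 0 1;0 0 -0.9 0 0 0 1;0 0 -0.9 0 0 0 1' 20 >/dev/null
python3 -m jog '0.05 -0.9 -0.2 0 0 0 1;0.05 -0.95 0 0 0 0 1;0.05 -0.95 0 0 0 0 1;0.05 -0.95 0 0 0 0 1;0.05 -0.95 0 0 0 0 1;0.05 -0.95 0 0 0 0 1;0.05 -0.95 0 0 0 0 1;0.05 -0.9 0 0 0 0 1' 20 >/dev/null
python3 -m jog '0 -0.3 0 0 0 0 1;0 -0.1 0 0 0 0 1;0 0 0 0 0 0 1;0 0 0 0 0 0 1;0 0 0 0 0 0 1;0 0 0 0 0 0 1;0 0 0 0 0 0 1;0 0 0 0 0 0 1' 20
python3 - <<'E'
from h import *
st();s,E=look("scanner window scanner_mat read_spot",save="w19")
look("egg_white egg_cream egg_brown scanner window",cam="top",n=2)
E
```

```text
clock: 84.45
eef_pos: [0.5646, 0.2967, 0.0312]
orientation: [180.0, 0.1, -180.0]
wrist_force: [1.6, -1.0, 5.9]
gripper_width: 0.0403
gripper_force: 20.9
clock: 86.85
eef_pos: [0.5442, -0.098, 0.2008]
orientation: [180.0, 0.0, -180.0]
wrist_force: [0.1, -0.5, -0.1]
gripper_width: 0.0857
gripper_force: 0.0
t86.8 [544.2 -98.  200.8] [ 180.    0. -180.] F [ 0.1 -0.5 -0.1] w85.7 gf0.0
wrist scanner 0.62 [539.3 -97.5   2.5]
wrist window 0.88 [ 615.3 -114.2   24.6]
wrist read_spot 0.47 [ 519.7 -296.7    2.5]
```

View pics/w19.png

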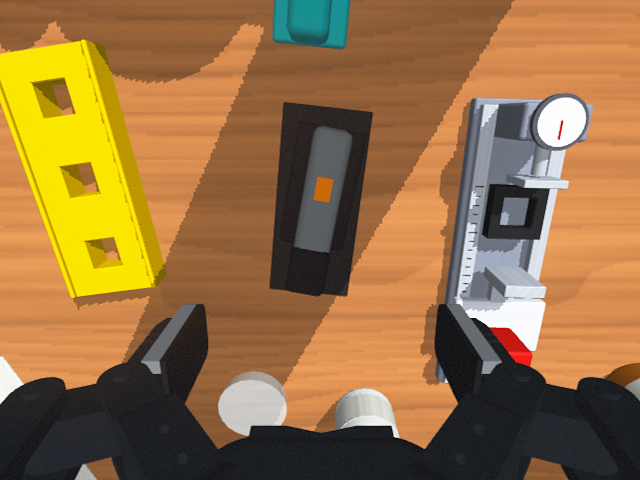

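Run:
```python
from h import *
_,T=pose();s=env.snapshot("wrist");E=T@s["tool_from_camera"]
M=[px(E,s,*p,3)[:2] for p in [(284,103),(372,112),(348,296),(270,289)]];print("mat",M,np.mean(M,0))
f=(M[0]+M[1])/2;n=(M[2]+M[3])/2;print("len",np.linalg.norm(n-f),"yaw",np.degrees(np.arctan2(*(n-f)[::-1])))
B=[px(E,s,*p,47)[:2] for p in [(313,128),(353,132),(332,254),(296,248)]];print("body",B)
f=(B[0]+B[1])/2;n=(B[2]+B[3])/2;print("len",np.linalg.norm(n-f),"yaw",np.degrees(np.arctan2(*(n-f)[::-1])))
h=[px(E,s,*p,51)[:2] for p in [(296,250),(331,254),(322,296),(287,292)]];print("head",h,np.mean(h,0))
print("trigger",px(E,s,324,189.5,47))
a=s["image"].astype(int)
# grey body pixels: fine PCA
g=a[125:252,285:360];m=(g.min(2)>60)&(g.max(2)-g.min(2)<25)&(g.max(2)<150)
ys,xs=np.nonzero(m);P=np.array([px(E,s,x+285,y+125,47)[:2] for x,y in zip(xs,ys)]);r=cv2.minAreaRect(P.astype('float32'));print(len(P),P.mean(0),r)
c=np.cov((P-P.mean(0)).T);w,v=np.linalg.eigh(c);print(np.degrees(np.arctan2(v[1,1],v[0,1])))
```

```text
mat [array([ 461.9, -130. ]), array([468.9, -56.9]), array([637.7, -73.3]), array([ 630.4, -148. ])] [ 549.725 -102.05 ]
len 169.52481381791867 yaw -5.823254177587666
body [array([ 480.2, -105.3]), array([483. , -75.8]), array([578.6, -90.5]), array([ 573.5, -119.5])]
len 95.54896650409144 yaw -8.698292316670543
head [array([ 573.8, -119.2]), array([577.1, -91.4]), array([614.1, -98.5]), array([ 610.4, -127.3])] [ 593.85 -109.1 ]
trigger [525.9 -97.1  47. ]
4164 [525.7434438  -97.99293948] ((527.6832275390625, -98.24960327148438), (28.9370174407959, 96.48405456542969), 79.39938354492188)
169.44297150259922
```

```bash
python3 -m jog '0.08 -0.04 0 0 0 0.84 1;0 0 0 0 0 0.85 1;0 0 0.9 0 0 0 1;0 0 0.9 0 0 0 1;0 0 0.9 0 0 0 1;0 0 0.6 0 0 0 1;0 0 0.26 0 0 0 1;0 0 0.1 0 0 0 1' 60
python3 - <<'E'
from h import *
_,T=pose();s=env.snapshot("wrist");cv2.imwrite("pics/w20.png",s["image"][:,:,::-1]);st()
E
python3 -m jog '0 0 0 0 0 0 1;0 0 0 0 0 0 -1;0 0 0 0 0 0 -1;0 0 0 0 0 0 -1;0 0 0 0 0 0 -1;0 0 0 0 0 0 -1;0 0 0 0 0 0 -1;0 0 0 0 0 0 -1' 60
```

```text
clock: 88.25
eef_pos: [0.5397, -0.1003, 0.0168]
orientation: [180.0, -0.1, 170.3]
wrist_force: [-0.1, -0.6, 0.2]
gripper_width: 0.0855
gripper_force: 0.0
t88.3 [ 540.1 -100.4   17.2] [180.   -0.  170.3] F [-1.   0.6 -0.1] w85.1 gf0.0
clock: 89.1
eef_pos: [0.5405, -0.1005, 0.0185]
orientation: [-180.0, 0.1, 170.3]
wrist_force: [-2.3, 0.2, 10.9]
gripper_width: 0.0292
gripper_force: 59.4
```

```bash
python3 -m jog '0 0 -0.06 0 0 0 -1;0 0 -0.14 0 0 0 -1;0 0 -0.3 0 0 0 -1;0 0 -0.5 0 0 0 -1;0 0 -0.7 0 0 0 -1;0 0 -0.7 0 0 0 -1;0 0 -0.5 0 0 0 -1;0 0 -0.14 0 0 0 -1' 60
python3 -m jog '0.1 0.3 0 0 0 0 -1;0.25 0.65 0 0 0 0 -1;0.32 0.85 0 0 0 0 -1;0.35 0.92 0 0 0 0 -1;0.35 0.92 0 0 0 0 -1;0.35 0.92 0 0 0 0 -1;0.35 0.92 0 0 0 0 -1;0.35 0.92 0 0 0 0 -1' 60
python3 -m jog '0.3 0.8 0 0 0 0 -1;0.2 0.5 0 0 0 0 -1;0.12 0.24 0 0 0 0 -1;0 0 0 0 0 0 -1;0 0 0 0 0 0 -1;0 0 0 0 0 0 -1;0 0 0 0 0 0 -1;0 0 0 0 0 0 -1' 60
python3 - <<'E'
from h import *
st();look("window scanner label setter_tray",save="w21")
look("window scanner label read_spot egg_white egg_cream egg_brown",cam="scene",save="s21")
look("window scanner label read_spot egg_white egg_cream egg_brown",cam="top",save="t21")
E
```

```text
clock: 89.9
eef_pos: [0.5414, -0.1007, 0.1729]
orientation: [-180.0, 0.2, 170.3]
wrist_force: [0.8, -0.8, -2.2]
gripper_width: 0.0297
gripper_force: 59.5
clock: 90.7
eef_pos: [0.4724, 0.2375, 0.1684]
orientation: [-179.9, -0.1, 170.3]
wrist_force: [0.4, 0.1, -1.7]
gripper_width: 0.0292
gripper_force: 59.5
clock: 91.5
eef_pos: [0.4573, 0.3157, 0.1698]
orientation: [-180.0, 0.0, 170.3]
wrist_force: [0.2, 0.0, -1.7]
gripper_width: 0.0289
gripper_force: 59.6
t91.5 [457.3 315.7 169.8] [-180.     0.   170.3] F [ 0.2  0.  -1.7] w28.9 gf59.6
wrist scanner 0.75 [454.7 316.  157.6]
wrist label 0.29 [547.8  63.8   3.7]
scene window 0.62 [284.9 -95.8  24.7]
scene window 0.6 [530.9 301.9 173.2]
scene scanner 0.75 [456.4 310.4 149.3]
scene scanner 0.75 [ 358.3 -104.4   -0.6]
scene label 0.97 [625.5 285.3  25.9]
scene egg_white 0.82 [562.5 297.6  38.3]
scene egg_cream 0.65 [498.5 298.5  45.3]
scene egg_cream 0.48 [ 437.4 -400.6   24.7]
scene egg_brown 0.67 [439.9 314.4  50.2]
scene egg_brown 0.61 [660.5  60.9  60.7]
top window 0.93 [528.3 304.2 172.1]
top window 0.86 [286.1 -96.6  18.7]
top scanner 0.77 [ 363.3 -102.9    1.2]
top scanner 0.7 [457.  316.7 156.7]
top label 0.85 [623.9 287.2  25.7]
top label 0.33 [563.3 293.6  38.1]
top egg_white 0.79 [560.9 291.9  40.9]
top egg_white 0.17 [654.2  62.   64.2]
top egg_cream 0.88 [500.8 303.6  43.9]
top egg_cream 0.68 [ 431.7 -402.5   23.1]
top egg_brown 0.85 [436.1 314.3  46.1]
```

View pics/s21.png

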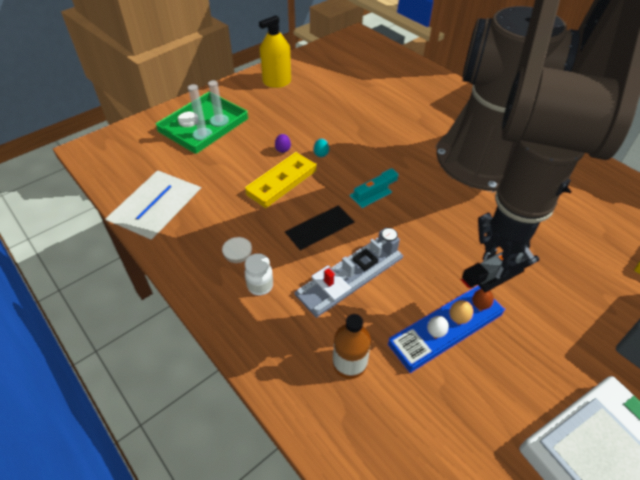

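```bash
python3 -m jog '0 0 0.2 0 0 0 -1;0 0 0.3 0 0 0 -1;0 0 0.25 0 0 0 -1;0 0 0.15 0 0 0 -1;0 0 0.06 0 0 0 -1;0 0 0 0 0 0 -1;0 0 0 0 0 0 -1;0 0 0 0 0 0 -1' 60
python3 -m jog '0 0 0 0 0 0 -1;0 0 0 0 0 0 -1;0 0 0 0 0 0 -1;0 0 0 0 0 0 -1;0 0 0 0 0 0 -1;0 0 0 0 0 0 -1;0 0 0 0 0 0 -1;0 0 0 0 0 0 -1' 60
python3 - <<'E'
from h import *
st();look("window scanner",cam="top",n=1);look("window scanner",cam="scene",n=1)
E
python3 -m jog '0 0 0 0 0 0 -1;0 0 0 0 0 0 -1;0 0 0 0 0 0 -1;0 0 0 0 0 0 -1;0 0 0 0 0 0 -1;0 0 0 0 0 0 -1;0 0 0 0 0 0 -1;0 0 0 0 0 0 -1' 60
python3 -m jog '0 0 0 0 0 0 -1;0 0 0 0 0 0 -1;0 0 0 0 0 0 -1;0 0 0 0 0 0 -1;0 0 0 0 0 0 -1;0 0 0 0 0 0 -1;0 0 0 0 0 0 -1;0 0 0 0 0 0 -1' 60
```

```text
clock: 93.35
eef_pos: [0.4573, 0.3167, 0.1223]
orientation: [180.0, 0.0, 170.3]
wrist_force: [0.7, -0.1, -2.1]
gripper_width: 0.0292
gripper_force: 59.6
clock: 94.15
eef_pos: [0.457, 0.3165, 0.1218]
orientation: [-180.0, -0.0, 170.3]
wrist_force: [-0.1, -0.2, -1.2]
gripper_width: 0.0294
gripper_force: 59.6
t94.2 [457.  316.5 121.8] [-180.    -0.   170.3] F [-0.1 -0.2 -1.2] w29.4 gf59.6
top window 0.59 [286.2 -98.   20.9]
top scanner 0.85 [454.4 315.9 107.9]
scene window 0.93 [284.9 -95.7  24.3]
scene scanner 0.98 [ 355.3 -102.6    2.6]
clock: 95.25
eef_pos: [0.457, 0.3165, 0.1218]
orientation: [-180.0, -0.0, 170.3]
wrist_force: [0.1, 0.1, -1.6]
gripper_width: 0.0293
gripper_force: 59.6
clock: 96.05
eef_pos: [0.457, 0.3165, 0.1218]
orientation: [180.0, -0.0, 170.3]
wrist_force: [0.0, 0.7, -1.8]
gripper_width: 0.0291
gripper_force: 59.6
```

```bash
python3 -m jog '0 0 -0.2 0 0 0 -1;0 0 -0.4 0 0 0 -1;0 0 -0.36 0 0 0 -1;-0.1 -0.3 0 0 0 0 -1;-0.25 -0.65 0 0 0 0 -1;-0.32 -0.85 0 0 0 0 -1;-0.35 -0.92 0 0 0 0 -1;-0.35 -0.92 0 0 0 0 -1' 60
python3 -m jog '-0.35 -0.92 0 0 0 0 -1;-0.35 -0.92 0 0 0 0 -1;-0.35 -0.92 0 0 0 0 -1;-0.32 -0.8 0 0 0 0 -1;-0.25 -0.5 0 0 0 0 -1;-0.13 -0.26 0 0 0 -0.34 -1;0 0 0 0 0 -0.34 -1;0 0 0 0 0 0 -1' 60
python3 -m jog '0 0 0 0 0 0 -1;0 0 0.4 0 0 0 -1;0 0 0.6 0 0 0 -1;0 0 0.7 0 0 0 -1;0 0 0.6 0 0 0 -1;0 0 0.3 0 0 0 -1;0 0 0.1 0 0 0 -1;0 0 0 0 0 0 -1' 60
python3 - <<'E'
from h import *
st();look("scanner_mat scanner egg_tray",cam="top",n=2)
s=env.snapshot("wrist");cv2.imwrite("pics/w22.png",s["image"][:,:,::-1])
E
```

```text
clock: 96.85
eef_pos: [0.4935, 0.1232, 0.1696]
orientation: [-180.0, -0.0, 170.4]
wrist_force: [1.2, 0.3, -2.2]
gripper_width: 0.029
gripper_force: 59.6
clock: 97.65
eef_pos: [0.5431, -0.1032, 0.1694]
orientation: [-180.0, -0.0, 174.2]
wrist_force: [-0.5, -0.6, -2.1]
gripper_width: 0.029
gripper_force: 59.7
clock: 98.45
eef_pos: [0.5435, -0.1018, 0.0345]
orientation: [180.0, -0.1, 174.2]
wrist_force: [-0.8, -0.0, -1.4]
gripper_width: 0.0291
gripper_force: 59.5
t98.5 [ 543.5 -101.8   34.5] [ 1.800e+02 -1.000e-01  1.742e+02] F [-0.8 -0.  -1.4] w29.1 gf59.5
```

View pics/w22.png

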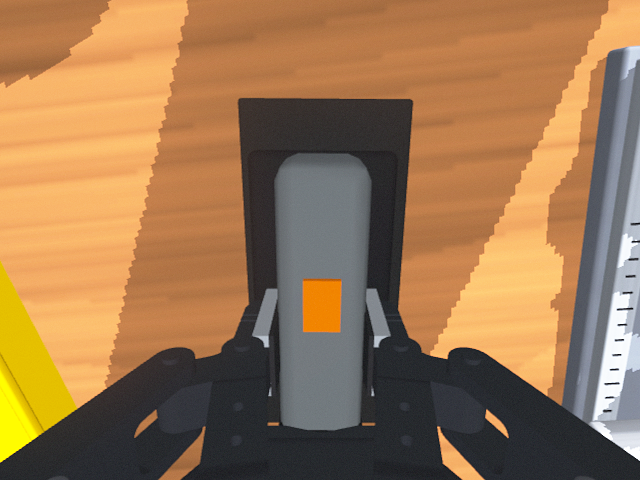

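```bash
python3 -m jog '0 0 0.1 0 0 0 -1;0 0 0.08 0 0 0 -1;0 0 0.06 0 0 0 -1;0 0 0.04 0 0 0 -1;0 0 0.02 0 0 0 -1;0 0 0 0 0 0 -1;0 0 0 0 0 0 -1;0 0 0 0 0 0 -1' 60
python3 -m jog '0 0 0.01 0 0 0 -1;0 0 0.01 0 0 0 -1;0 0 0 0 0 0 -1;0 0 0 0 0 0 -1;0 0 0 0 0 0 -1;0 0 0 0 0 0 -1;0 0 0 0 0 0 -1;0 0 0 0 0 0 -1' 60
```

```text
clock: 99.5
eef_pos: [0.544, -0.1021, 0.0199]
orientation: [-180.0, 0.0, 174.2]
wrist_force: [0.2, -0.2, -1.8]
gripper_width: 0.0294
gripper_force: 59.5
clock: 100.3
eef_pos: [0.5439, -0.1021, 0.0188]
orientation: [-180.0, 0.0, 174.2]
wrist_force: [0.0, -0.2, -1.9]
gripper_width: 0.0291
gripper_force: 59.5
```

```bash
python3 -m jog '0 0 0.01 0 0 0 -1;0 0 0.01 0 0 0 -1;0 0 0 0 0 0 -1;0 0 0 0 0 0 -1;0 0 0 0 0 0 -1;0 0 0 0 0 0 -1;0 0 0 0 0 0 -1;0 0 0 0 0 0 -1' 60
```

```text
clock: 101.1
eef_pos: [0.5439, -0.102, 0.0185]
orientation: [-180.0, 0.0, 174.2]
wrist_force: [-4.8, 1.9, 14.7]
gripper_width: 0.029
gripper_force: 61.8
```

Seated on the mat; release, rise clear and check.

```bash
python3 -m jog '0 0 -0.01 0 0 0 -1;0 0 0 0 0 0 1;0 0 0 0 0 0 1;0 0 0 0 0 0 1;0 0 0 0 0 0 1;0 0 0 0 0 0 1;0 0 -0.4 0 0 0 1;0 0 -0.7 0 0 0 1' 20
python3 -m jog '0 0 -0.9 0 0 0 1;0 0 -0.9 0 0 0 1;0 0 -0.8 0 0 0 1;0 0 0 0 0 0 1;0 0 0 0 0 0 1;0 0 0 0 0 0 1;0 0 0 0 0 0 1;0 0 0 0 0 0 1' 20
python3 - <<'E'
from h import *
st();s,E=look("scanner window scanner_mat",save="w23")
look("scanner scanner_mat thumb_post egg_white egg_cream egg_brown",cam="scene",n=2)
look("scanner scanner_mat thumb_post egg_white egg_cream egg_brown reagent jar dish",cam="top",n=2)
a=s["image"].astype(int);m=(a[:,:,0]>200)&(a[:,:,1]>90)&(a[:,:,1]<170)&(a[:,:,2]<60);m[:,:240]=0;m[:,420:]=0
ys,xs=np.nonzero(m);print(px(E,s,xs.mean(),ys.mean(),47))
E
```

```text
clock: 101.9
eef_pos: [0.5424, -0.1017, 0.0721]
orientation: [180.0, -0.2, 174.2]
wrist_force: [0.1, 0.5, 0.6]
gripper_width: 0.0853
gripper_force: 0.0
clock: 102.7
eef_pos: [0.5434, -0.1019, 0.2022]
orientation: [180.0, -0.1, 174.2]
wrist_force: [-0.5, 0.3, 0.2]
gripper_width: 0.0854
gripper_force: 0.0
t102.7 [ 543.4 -101.9  202.2] [ 1.800e+02 -1.000e-01  1.742e+02] F [-0.5  0.3  0.2] w85.4 gf0.0
wrist scanner 0.87 [ 541.2 -100.8    4. ]
wrist scanner 0.63 [ 617.4 -111.9   26.1]
wrist window 0.79 [ 616.3 -111.5   27.2]
scene scanner 0.9 [ 546.9 -108.2   -1.5]
scene scanner 0.69 [ 359.8 -107.     2.4]
scene scanner_mat 0.87 [ 552.2 -105.7   -2.9]
scene scanner_mat 0.64 [530.1 300.4   1.3]
scene thumb_post 0.81 [660.5  59.1  60.3]
scene egg_white 0.72 [563.1 297.3  37.1]
scene egg_cream 0.92 [502.7 298.1  48.7]
scene egg_cream 0.59 [ 436.7 -403.2   25.2]
scene egg_brown 0.68 [ 5.432e+02 -1.079e+02  5.000e-01]
scene egg_brown 0.67 [438.3 313.6  49.4]
[ 528.7 -100.9   47. ]
```

Run:
```python
from plant import env
print(env.job_done())
```

```text
the job is handed in; nothing more can be done
None
```

The job is handed in at about 103 s: the brown, cream and white eggs were measured in that order and set in the blue tray, the label was held in the scanner's reading point for over two seconds, the scanner is back on its mat, and the caliper is fully open.

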